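# Core bit from behind the containers

## Robot

A 6-joint arm with a two-finger parallel gripper is mounted at the origin on the work surface. World frame = base frame: x ahead of the robot, y to its left, z up, the work surface at z = 0. Lengths are in mm, angles in rad, forces in N, time in s.
With the tool pointing down it reaches from about 275 to 1000 mm from the base axis. Payload 8.4 kg.
Tool frame: the origin (TCP) lies at the centre of the arm's flange, where the gripper is bolted on; the fingertips stand 173 mm ahead of it and the grasp point (between the pads) lies 155 mm ahead of it; z points along the fingers, y is the direction in which the jaws open and shut (so a half turn about z gives the same grasp; the last joint's range is limited). The gripper opens to 85 mm and grips with 20 to 120 N. Pads are 22 mm wide; open, the fingers measure 114 mm over their backs; the gripper's body (76 mm by 85 mm) begins 54 mm behind the grasp point. The pads swing forward as they close: fully open they stand 13 mm farther back than shut.
Start: joints at [-1.124, 0.353, 1.633, -0, 1.155, -0.002], TCP at [271.177, -563.109, 404.681] pointing down, gripper open.
Joint ranges: [-2.63, 2.63], [-0.92, 2.1], [0.06, 2.66], [-1.3, 4.44], [0, 2.69], [-3.02, 3.02]. Speed limits (rad/s): [2.22, 2.22, 2.79, 3.14, 3.14, 3.14].

## Interface

Orientations are given as [roll, pitch, yaw] about the fixed x, y, z axes, in that order (R = Rz(yaw) Ry(pitch) Rx(roll)).
In Python, from rig import sense, grab_frame, camera_model, sign_off gives the robot as it stands. The module is installed in compiled form; this text tells all that it offers.
- The arm moves only by the tool step_arm, never from a script. Its argument "commands" is a list of rows, each a list of 3 entries, a list of its own where there are three numbers: the shift along the tool's x, y, z in mm, then the turn about the tool's z in rad, then the opening, from 0 (shut) to 1 (fully open). A call has 1 to 20 rows; each row shifts and turns the pose as measured when the row begins, along the tool's axes as they then stand; what a row does not reach is not made up. A row lasts 1/8 s, in which the tool goes at most 62.5 mm and 10.7 degrees, less where a joint would pass 70% of its speed; a pose out of reach is approached as far as the arm can. A call with a gripper value outside its range is refused whole. The fingers move at their own pace and stop on an object; "force" is the grip in N (left out, the last holds). Time passes only in rows, so rows that do not move let the fingers close. It gives the time, the measured TCP pose, the force and the opening at its end, in the units of the state.
- sense(): the state, without advancing time (a new reading comes with each control period).
- grab_frame(name): name is "scene" or "top" or "wrist"; returns the picture (480x640x3 uint8, blue, green, red); there is no depth.
- camera_model(name): a dict with "fx", "fy", "cx", "cy" (pixels), "R" (3x3) and "t" (3): a world point X has camera coordinates R X + t. Camera axes: x right, y down, z forward; pixel columns grow to the right and rows downward; lengths in mm; the calibration is good to about 2 mm. A picture is of the moment at which its call begins: read the wrist's pose just before it. camera_model takes no time and is no camera call; for the wrist camera it gives the pose at the moment of the call.
- sign_off(): hands the job in, once; it reports no verdict.
The state is a dict: "clock": time; "qpos": joint angles; "qvel": joint speeds; "joint_efforts": joint torques, N m; "eef_pos": TCP position; "tcp_rot": TCP orientation; "contact_force": force on the tool from outside, world axes, zero at the start; "wrist_torque": the same for the moment, N m; "opening": opening from 0.0 (shut) to 1.0 (fully open).
Only numpy, scipy, OpenCV 4.12 (cv2) and the standard library are available. Lean on these libraries where they do the work, as an engineer would, in place of code of your own. Each camera call takes 0.05 s, during which the arm holds its last target. There are 200 camera calls.

## Task

Clear the can, the squeeze bottle and the square tin off the plywood tray and stand them on the black rubber mat, then fetch the wide core bit they were hiding and stand it in the hole of the drilling guide while they wait on the mat. Then put the three containers back on the tray, each in the very place where it stood before. Keep the containers upright, and leave the slim core bit and the rubbing block on the tray alone.

Things in the scene. Friction and masses are not known exactly. Their poses are not given: they have to be found in the camera images.
- caddy: Fixed plywood tray, 180 mm (x) by 280 mm (y); things stand on its board, 12 mm above the bench. A lip 12 mm thick, its top 45 mm above the bench, runs along the far (+x) edge; 20 mm high end strips; -x edge open. Origin: underside centre, z up. Wide bit near (35, 0) mm; containers near (35, 77), (35, -77), (-25, 0), in changing order; slim bit near (-50, 98), block near (-50, -98).
- mat: Black rubber mat fixed flat on the bench, 210 by 210 mm, 4 mm thick: the side area, large enough for all three containers. Origin: centre of its underside, on the bench; x and y along its edges, z up.
- guide: Fixed drilling guide: a square aluminium plate 130 by 130 mm, 10 mm thick, with a through hole of 67 mm diameter at its centre and a low black cap (3 mm high, 16 mm wide) near each corner. What stands in the hole stands on the bench itself. Origin: centre of the hole, at bench height, z up.
- can: Round aluminium can with a paper label and a plain flat whitish top, diameter 56 mm, 125 mm tall, about 0.4 kg. Origin: centre of its underside; z up along its axis.
- bottle: White round squeeze bottle, diameter 56 mm up to 85 mm height, tapering to a grey cylindrical cap of 30 mm diameter from 102 to 130 mm height (can be gripped by the cap); about 0.3 kg. Origin: centre of its underside; z up along its axis.
- tin: Square steel tin with a brown band, 52 by 52 mm, 122 mm tall, with a black screw cap of 24 mm diameter and 8 mm height on top; about 0.4 kg. Origin: centre of its underside; x and y square to its faces, z up.
- wide_bit: The wide diamond core bit, the thing to fetch: a steel cylinder of 50 mm diameter, 44 mm tall, standing on its cutting rim, with a dark hub of 28 mm diameter rising 10 mm more on top (54 mm in all); about 0.35 kg. Origin: centre of its lower end; z up along its axis.
- slim_bit: The slim core bit, to be left alone: a steel cylinder of 28 mm diameter, 44 mm tall, with a dark hub of 18 mm diameter rising 10 mm more. Origin: centre of its lower end; z up.
- rub_block: Reddish-brown rubbing block, to be left alone: 40 by 55 by 28 mm tall. Origin: centre of its underside; z up.

How it is judged (in metres and radians):
On the way, in this order (a step that is already met when the one before it is completed fails the run):
1. can, bottle and tin all stand upright and still on the mat, the wide bit not yet moved from its place (x of can in the frame of mat between -0.095 and 0.095 m and y of can in the frame of mat between -0.095 and 0.095 m and z of each of can, bottle, tin in the frame of mat below 0.01 m and angle between each of can, bottle, tin's own z axis and vertical below 0.1 rad and x of bottle in the frame of mat between -0.095 and 0.095 m and y of bottle in the frame of mat between -0.095 and 0.095 m and x of tin in the frame of mat between -0.095 and 0.095 m and y of tin in the frame of mat between -0.095 and 0.095 m and linear speed of each of can, bottle, tin below 0.02 m/s and angular speed of each of can, bottle, tin below 0.2 rad/s and distance of wide_bit from where it was at the start of the episode below 0.02 m), for 0.2 s.
2. the wide bit stands in the guide's hole while the three containers are still on the mat (horizontal distance between wide_bit and guide below 0.011 m and height (world z) of wide_bit below 0.004 m and angle between wide_bit's own z axis and vertical below 0.08 rad and linear speed of wide_bit below 0.02 m/s and angular speed of wide_bit below 0.2 rad/s and x of can in the frame of mat between -0.095 and 0.095 m and y of can in the frame of mat between -0.095 and 0.095 m and z of each of can, bottle, tin in the frame of mat below 0.01 m and angle between each of can, bottle, tin's own z axis and vertical below 0.1 rad and x of bottle in the frame of mat between -0.095 and 0.095 m and y of bottle in the frame of mat between -0.095 and 0.095 m and x of tin in the frame of mat between -0.095 and 0.095 m and y of tin in the frame of mat between -0.095 and 0.095 m), for 0.2 s.
At the end, for the whole second after the job is handed in: The wide bit stands upright and at rest in the guide's hole, on the bench (within 11 mm of the hole's centre); can, bottle and tin each stand upright and at rest on the tray within 15 mm of where they stood at the start (horizontal distance between wide_bit and guide below 0.011 m and height (world z) of wide_bit below 0.004 m and angle between each of wide_bit, can, bottle, tin's own z axis and vertical below 0.08 rad and linear speed of each of wide_bit, can, bottle, tin below 0.02 m/s and angular speed of each of wide_bit, can, bottle, tin below 0.2 rad/s and distance of each of can, bottle, tin from where it was at the start of the episode below 0.015 m); the robot touches nothing.
It fails at once if a container is tipped by more than 0.5 rad (angle between any of can, bottle, tin's own z axis and vertical above 0.5 rad).
It fails at once if the slim bit or the rubbing block is moved by more than 25 mm (distance of any of slim_bit, rub_block from where it was at the start of the episode above 0.025 m).
It also fails if it takes over 147 s, if anything falls off the work surface, if the arm or the gripper's body presses on something with over 40 N, if the wrist force passes 120 N, or if a joint passes its speed limit or range.

## Working session

There is one attempt and no reset: what is moved stays moved. The work goes in short steps, Python scripts to look and compute and a tool call to move; the robot and the scene stay as the last step left them, time stands still between calls to the robot, and variables do not carry over. Pictures are saved under pics/ and viewed, about 12 in all and at most 16, crops included, and the job is handed in when it is done.

Besides the shell and the picture viewer there is one more tool, called after "Emit:" in YAML: its name, and indented under it one key for each argument. step_arm: Moves the arm, as the interface text tells. Its arguments: {"type":"object","properties":{"commands":{"type":"array","items":{"type":"array"}},"force":{"type":"number"}},"required":["commands"]}

```bash
mkdir -p pics
python3 - <<'E'
from rig import *
import cv2
print(sense())
for n in("scene","top"):
    cv2.imwrite(f"pics/{n}0.png",grab_frame(n)); print(n,camera_model(n))
E
```

```text
{'clock': 0.0, 'qpos': array([-1.12441405e+00,  3.53657809e-01,  1.63413489e+00,  1.56278290e-05,
        1.15518788e+00, -2.39878582e-03]), 'qvel': array([-6.78318178e-04,  1.12389026e-03, -5.03655068e-04, -6.39413199e-04,
        5.61329423e-04,  9.60458469e-05]), 'joint_efforts': array([-3.91579979e-04, -6.05250192e+01, -3.42054820e+01, -6.66104347e-05,
        9.50532267e-03, -8.58597332e-06]), 'eef_pos': array([ 271.06979047, -562.89935854,  403.9551513 ]), 'tcp_rot': array([-3.14020477e+00, -1.76179599e-05,  4.48774733e-01]), 'contact_force': array([-0.08036751, -0.18657069, -0.09686286]), 'wrist_torque': array([-0.01453739,  0.00552607,  0.05938083]), 'opening': 0.9977424819915147}
scene {'fx': 450.6088093067065, 'fy': 450.6088093067065, 'cx': 321.3467335595354, 'cy': 243.98427390149405, 'R': array([[-0.70743695,  0.70676339,  0.00429714],
       [ 0.41558603,  0.42088451, -0.80631537],
       [-0.57168279, -0.56863146, -0.59147025]]), 't': array([ 347.67511008, -158.44736601, 1304.50169853])}
top {'fx': 607.5860723579406, 'fy': 607.5860723579406, 'cx': 317.37529854938424, 'cy': 252.097627508676, 'R': array([[-0.00608721, -0.99994393,  0.00866542],
       [-0.99491289,  0.00518474, -0.10060549],
       [ 0.10055492, -0.00923375, -0.99488866]]), 't': array([   8.64383014,  474.3099925 , 1267.42693258])}
```

View pics/scene0.png

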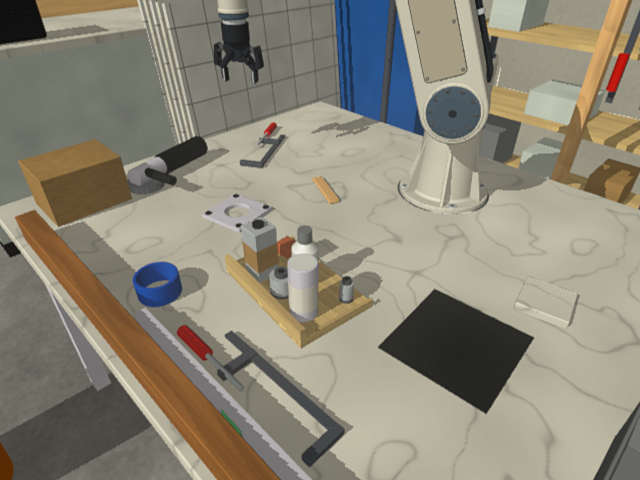

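View pics/top0.png

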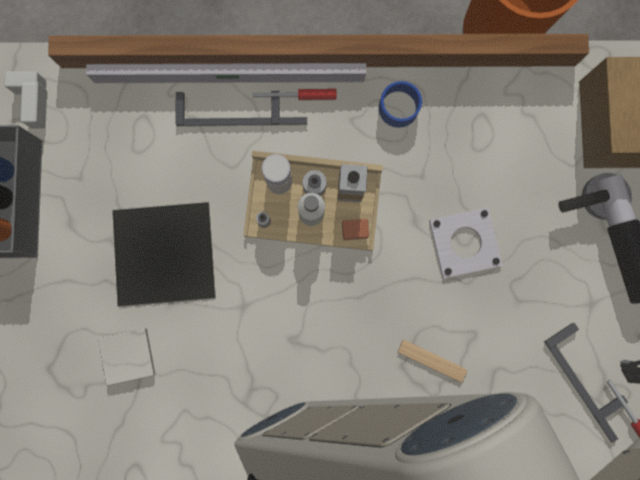

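The scene view shows the tray at about (300,290), with the mat to its lower right and the guide at (237,210). In the top view the can top is at (276,166), the bottle cap at (312,203), the tin cap at (353,177), the wide bit at (314,181), the guide hole at (467,241), and the mat is centred near (164,254). Next I'll enlarge the tray and compute positions.

```bash
cat > h.py <<'E'
import numpy as np, cv2
from rig import *
def ray(cam,u,v,z):
    "world point at height z seen at pixel u,v"
    R,t=np.array(cam["R"]),np.array(cam["t"])
    c=-R.T@t; d=R.T@np.array([(u-cam["cx"])/cam["fx"],(v-cam["cy"])/cam["fy"],1])
    return c+d*(z-c[2])/d[2]
def proj(cam,X):
    p=np.array(cam["R"])@np.array(X,float)+cam["t"]
    return np.array([cam["fx"]*p[0]/p[2]+cam["cx"],cam["fy"]*p[1]/p[2]+cam["cy"]])
E
python3 - <<'E'
from h import *
im=cv2.imread("pics/top0.png"); c=camera_model("top")
cv2.imwrite("pics/tray.png",cv2.resize(im[145:260,235:390],None,fx=5,fy=5,interpolation=cv2.INTER_CUBIC))
for n,u,v,z in [("can",276,166,125),("bottle",312,203,130),("tin",353,177,130),("wide",314,181,54),("slim",263,217,66),("g",467,241,10),
  ("m",113,210,4),("m",208,203,4),("m",215,297,4),("m",118,305,4),("cap",437,224,13),("cap",484,213,13),("cap",496,261,13),("cap",448,271,13)]:
    print(n,ray(c,u,v,z).round(1))
E
```

```text
can [636.4  88.  125. ]
bottle [560.7  16.9 130. ]
tin [612.4 -64.3 130. ]
wide [621.4  12.4  54. ]
slim [543.6 118.3  66. ]
g [ 498.1 -317.    10. ]
m [570.4 448.1   4. ]
m [584.8 242.8   4. ]
m [381.  225.4   4. ]
m [365.1 431.8   4. ]
cap [ 535.  -252.6   13. ]
cap [ 558.6 -355.    13. ]
cap [ 454.3 -377.3   13. ]
cap [ 433.3 -273.5   13. ]
```

View pics/tray.png

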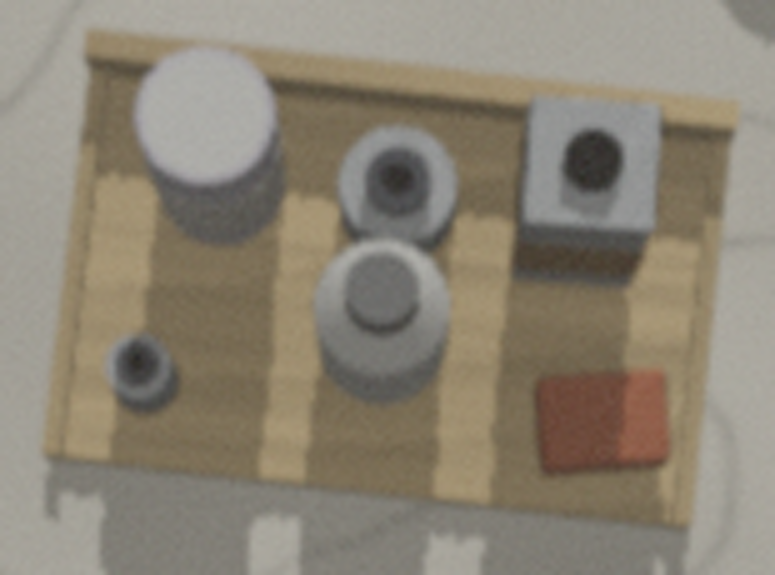

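```bash
cat >> h.py <<'E'
def go(x,y,z,yaw):
    "print the tool-frame shift and turn from the pose now to a world target"
    s=sense(); from scipy.spatial.transform import Rotation as Ro
    Rm=Ro.from_euler("xyz",s["tcp_rot"]).as_matrix()
    dy=yaw-s["tcp_rot"][2]
    Rn=Rm@Ro.from_euler("z",-dy).as_matrix()
    d=np.array([x,y,z])-s["eef_pos"]
    print("turn %.3f  shift(before turn) %s  shift(after turn) %s"%(-dy,(Rm.T@d).round(1),(Rn.T@d).round(1)),"q",s["qpos"].round(2))
E
python3 - <<'E'
from h import *
c=camera_model("top")
f=lambda x,y:((x+.5)/5-.5+235,(y+.5)/5-.5+145)
for n,x,y,z in [("can",206,116,137),("bottle",382,285,142),("tin",593,160,142),("tinsq",594,163,134),("wide",398,178,66),("slim",138,358,66),("lipL",88,35,45),("lipR",735,105,45),("tinTL",530,97,134),("tinTR",660,103,134),("tinBR",654,232,134),("tinBL",524,226,134)]:
    print(n,ray(c,*f(x,y),z).round(1))
go(630,88,400,-0.06)
E
```

```text
can [629.8  87.7 137. ]
bottle [561.2  18.9 142. ]
tin [610.4 -63.9 142. ]
tinsq [611.1 -64.8 134. ]
wide [620.5  12.   66. ]
slim [545.2 119.9  66. ]
lipL [687.5 143.3  45. ]
lipR [ 656.1 -131.3   45. ]
tinTL [637.7 -39.9 134. ]
tinTR [635.  -91.2 134. ]
tinBR [583.4 -88.1 134. ]
tinBL [586. -37. 134.]
turn 0.509  shift(before turn) [ 605.8 -430.7    4.6]  shift(after turn) [ 319.2 -671.3    4.6] q [-1.12  0.35  1.63 -0.    1.16 -0.  ]
```

Emit:
step_arm:
  commands:
    - [[0, 0, 0], 0.17, 1]
    - [[0, 0, 0], 0.17, 1]
    - [[0, 0, 0], 0.17, 1]
    - [[20, -42, 0], 0, 1]
    - [[20, -42, 0], 0, 1]
    - [[20, -42, 0], 0, 1]
    - [[20, -42, 0], 0, 1]
    - [[20, -42, 0], 0, 1]
    - [[20, -42, 0], 0, 1]
    - [[20, -42, 0], 0, 1]
    - [[20, -42, 0], 0, 1]
    - [[20, -42, 0], 0, 1]
    - [[20, -42, 0], 0, 1]
    - [[20, -42, 0], 0, 1]
    - [[20, -42, 0], 0, 1]
    - [[20, -42, 0], 0, 1]
    - [[20, -42, 0], 0, 1]
    - [[20, -42, 0], 0, 1]
    - [[19, -41, 0], 0, 1]
  force: 50

```text
clock: 2.48
eef_pos: [650.7, 99.9, 399.8]
tcp_rot: [-3.137, 0.008, -0.084]
contact_force: [1.1, -0.7, 0.2]
opening: 1.004
```

Run:
```python
from h import *
c=camera_model("wrist"); cv2.imwrite("pics/w1.png",grab_frame("wrist"))
for n,X in dict(can=(630,88,137),bottle=(561,19,142),tin=(610.5,-64,142),wide=(620.5,12,66)).items(): print(n,proj(c,X).round(1))
go(630,88,400,-0.06); print(c)
```

```text
can [337.5 270.9]
bottle [437.3 353.3]
tin [558.1 282.8]
wide [418.2 246.2]
turn -0.022  shift(before turn) [-21.3  18.   -0.2]  shift(after turn) [-21.7  17.5  -0.2] q [0.15 0.41 1.55 0.01 1.18 1.8 ]
{'fx': 349.74091224588557, 'fy': 349.74091224588557, 'cx': 317.10972024492264, 'cy': 240.9054293727965, 'R': array([[-0.08375229, -0.99647805, -0.00412907],
       [-0.95845326,  0.07942113,  0.27397013],
       [-0.27267729,  0.02690314, -0.96172934]]), 't': array([155.41477132, 580.44044222, 547.78392995])}
```

View pics/w1.png

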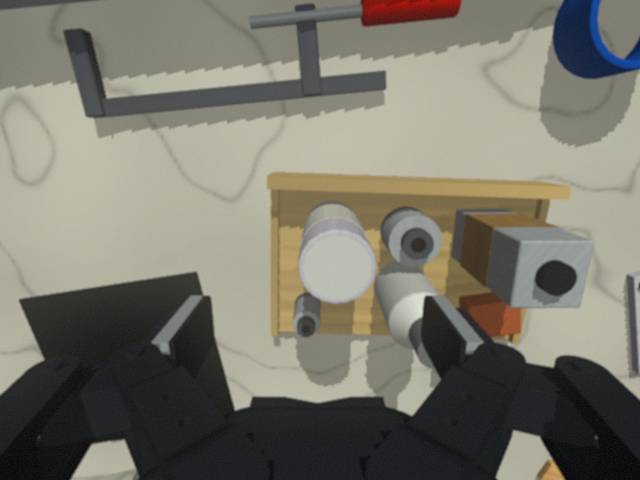

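The wrist view shows the can top at (338,267), the tin cap at (556,278) and the wide hub at (418,244). All are within about 5 px (3 mm) of the prediction from the top camera. I'll align over the can and descend.

Emit:
step_arm:
  commands:
    - [[-10, 9, 0], -0.02, 1]
    - [[-9, 8, 0], 0, 1]
    - [[0, 0, 0], 0, 1]
    - [[0, 0, 0], 0, 1]

```text
clock: 3.02
eef_pos: [630.2, 86.8, 398.7]
tcp_rot: [-3.135, 0.008, -0.061]
contact_force: [-0.1, -0.3, -0.1]
opening: 1.002
```

Run:
```python
from h import *
go(631.5,88,265,-0.06)
```

```text
turn -0.001  shift(before turn) [  2.3  -0.3 133.7]  shift(after turn) [  2.3  -0.3 133.7] q [0.13 0.38 1.61 0.01 1.16 1.76]
```

Emit:
step_arm:
  commands:
    - [[1, 0, 35], 0, 1]
    - [[1, 0, 35], 0, 1]
    - [[0, 0, 35], 0, 1]
    - [[0, 0, 26], 0, 1]
    - [[0, 0, 2], 0, 1]
    - [[0, 0, 0], 0, 0]
    - [[0, 0, 0], 0, 0]
    - [[0, 0, 0], 0, 0]
    - [[0, 0, 0], 0, 0]
    - [[0, 0, 0], 0, 0]
    - [[0, 0, 0], 0, 0]
    - [[0, 0, 0], 0, 0]
    - [[0, 0, 0], 0, 0]

```text
clock: 4.65
eef_pos: [633.2, 84.9, 267.7]
tcp_rot: [-3.133, -0.0, -0.066]
contact_force: [-0.2, 0.4, -4.4]
opening: 0.643
```

Emit:
step_arm:
  commands:
    - [[0, 0, -10], 0, 0]
    - [[0, 0, -35], 0, 0]
    - [[0, 0, -40], 0, 0]
    - [[0, 0, -40], 0, 0]
    - [[0, 0, -30], 0, 0]
    - [[-15, -30, 0], 0, 0]
    - [[-15, -35, 0], 0, 0]
    - [[-15, -35, 0], 0, 0]
    - [[-15, -35, 0], 0, 0]
    - [[-15, -30, 0], 0, 0]
    - [[-8, -15, 0], 0, 0]
    - [[0, 0, 0], 0, 0]
    - [[0, 0, 0], 0, 0]

```text
clock: 6.28
eef_pos: [559.8, 272.3, 438.0]
tcp_rot: [-3.132, -0.008, -0.068]
contact_force: [-0.5, -1.1, -4.3]
opening: 0.643
```

Run:
```python
from h import *
go(539,291,261,-0.06)
```

```text
turn -0.008  shift(before turn) [-23.3 -15.4 177. ]  shift(after turn) [-23.2 -15.6 177. ] q [0.45 0.32 1.61 0.01 1.2  2.09]
```

Emit:
step_arm:
  commands:
    - [[-12, -8, 0], 0, 0]
    - [[-11, -8, 0], 0, 0]
    - [[0, 0, 35], 0, 0]
    - [[0, 0, 40], 0, 0]
    - [[0, 0, 40], 0, 0]
    - [[0, 0, 30], 0, 0]
    - [[0, 0, 10], 0, 0]
    - [[0, 0, 0], 0, 0]
    - [[0, 0, 0], 0, 0]

```text
clock: 7.4
eef_pos: [537.0, 293.0, 282.5]
tcp_rot: [-3.129, -0.012, -0.071]
contact_force: [0.3, -0.9, -3.8]
opening: 0.636
```

Emit:
step_arm:
  commands:
    - [[0, 0, 10], 0, 0]
    - [[0, 0, 7], 0, 0]
    - [[0, 0, 3], 0, 0]
    - [[0, 0, 2], 0, 0]
    - [[0, 0, 0], 0, 0]
    - [[0, 0, 0], 0, 0]

```text
clock: 8.15
eef_pos: [538.1, 293.7, 261.4]
tcp_rot: [-3.127, -0.015, -0.071]
contact_force: [0.2, -0.4, -3.7]
opening: 0.644
```

Emit:
step_arm:
  commands:
    - [[0, 0, 2], 0, 0]
    - [[0, 0, 1], 0, 0]
    - [[0, 0, 0], 0, 0]

```text
clock: 8.52
eef_pos: [538.4, 293.7, 259.0]
tcp_rot: [-3.126, -0.015, -0.071]
contact_force: [-0.7, -0.0, -2.1]
opening: 0.646
```

Emit:
step_arm:
  commands:
    - [[0, 0, 0.5], 0, 0]
    - [[0, 0, 0], 0, 1]
    - [[0, 0, 0], 0, 1]
    - [[0, 0, 0], 0, 1]
    - [[0, 0, 0], 0, 1]
    - [[0, 0, 0], 0, 1]
    - [[0, 0, -30], 0, 1]
    - [[0, 0, -45], 0, 1]
    - [[0, 0, -45], 0, 1]
    - [[0, 0, -30], 0, 1]
    - [[5, 40, 0], 0, 1]
    - [[5, 45, 0], 0, 1]
    - [[5, 45, 0], 0, 1]
    - [[5, 45, 0], 0, 1]
    - [[0, 45, 0], 0, 1]
    - [[0, 30, 0], 0, 1]
    - [[0, 0, 0], 0, 1]
    - [[0, 0, 0], 0, 1]

```text
clock: 10.78
eef_pos: [538.5, 34.5, 411.0]
tcp_rot: [-3.124, -0.021, -0.07]
contact_force: [-0.0, 0.8, -0.0]
opening: 0.999
```

Run:
```python
from h import *
go(562,19,290,-0.06)
c=camera_model("wrist"); print([proj(c,(562,19,142)).round()]);cv2.imwrite("pics/w2.png",grab_frame("wrist"))
```

```text
turn -0.010  shift(before turn) [ 22.1  15.9 121.2]  shift(after turn) [ 21.9  16.2 121.2] q [0.06 0.21 1.82 0.02 1.09 1.69]
[array([343., 218.])]
```

View pics/w2.png

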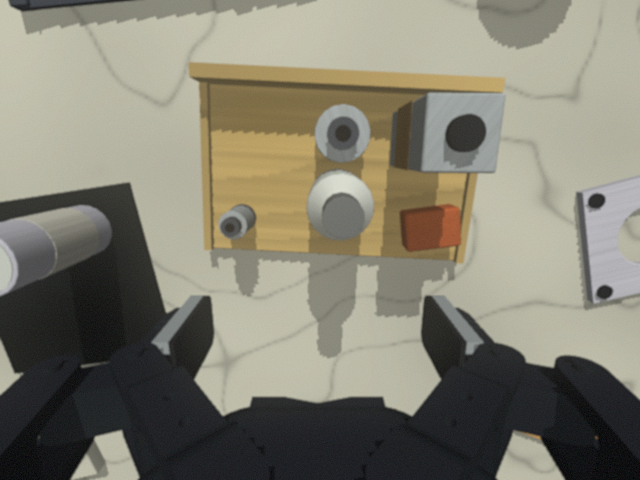

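The wrist view shows the bottle cap at (343,215), against a prediction of (343,218). The can stands on the mat. The tool's tilt is drifting slowly, so I'll aim the grasp point and test how the drift behaves.

```bash
cat >> h.py <<'E'
def gp(x,y,z,yaw):
    "shift that brings the grasp point (155 ahead of TCP) to x,y,z"
    from scipy.spatial.transform import Rotation as Ro
    s=sense(); Rm=Ro.from_euler("xyz",s["tcp_rot"]).as_matrix()
    g=s["eef_pos"]+155*Rm[:,2]
    print("grasp pt",g.round(1),"axis tilt",Rm[:2,2].round(4),"turn %.3f"%(s["tcp_rot"][2]-yaw),"shift",(Rm.T@(np.array([x,y,z])-g)).round(1), "F",s["contact_force"].round(1))
E
python3 -c "
from h import *
gp(562,19,240,-.06)"
```

```text
grasp pt [541.8  37.1 256. ] axis tilt [0.0216 0.0159] turn -0.009 shift [21.1 17.  16.2] F [ 0.   0.7 -0.2]
```

Emit:
step_arm:
  commands:
    - [[0, 0, 0], 0, 1]
    - [[0, 0, 0], 0, 1]
    - [[0, 0, 0], 0, 1]
    - [[0, 0, 0], 0, 1]
    - [[0, 0, 0], 0, 1]
    - [[0, 0, 0], 0, 1]
    - [[0, 0, 0], 0, 1]
    - [[0, 0, 0], 0, 1]

```text
clock: 11.82
eef_pos: [538.6, 37.0, 410.8]
tcp_rot: [-3.124, -0.02, -0.066]
contact_force: [-0.7, -0.5, 0.5]
opening: 1.0
```

```bash
python3 -c "
from h import *
gp(562,19,240,-.06)"
```

```text
grasp pt [541.9  39.5 255.9] axis tilt [0.0214 0.0163] turn -0.006 shift [21.  19.5 16. ] F [-0.7 -0.5  0.5]
```

Emit:
step_arm:
  commands:
    - [[11, 10, 0], 0, 1]
    - [[11, 10, 0], 0, 1]
    - [[0, 0, 30], 0, 1]
    - [[0, 0, 40], 0, 1]
    - [[0, 0, 30], 0, 1]
    - [[0, 0, 0], 0, 1]

```text
clock: 12.58
eef_pos: [566.7, 12.4, 309.3]
tcp_rot: [-3.124, -0.025, -0.068]
contact_force: [0.2, -0.3, 0.3]
opening: 1.002
```

```bash
python3 -c "
from h import *
gp(563,19,136,-.06)"
```

```text
grasp pt [570.7  14.8 154.4] axis tilt [0.0257 0.0155] turn -0.008 shift [-8.4 -3.3 18.3] F [ 0.2 -0.3  0.3]
```

Emit:
step_arm:
  commands:
    - [[-8, -3, 9], 0, 1]
    - [[0, 0, 8], 0, 1]
    - [[0, 0, 0], 0, 1]
    - [[0, 0, 0], 0, 0]
    - [[0, 0, 0], 0, 0]
    - [[0, 0, 0], 0, 0]
    - [[0, 0, 0], 0, 0]
    - [[0, 0, 0], 0, 0]
    - [[0, 0, 0], 0, 0]
    - [[0, 0, 0], 0, 0]
    - [[0, 0, 0], 0, 0]
  force: 50

```text
clock: 13.95
eef_pos: [561.0, 15.9, 295.4]
tcp_rot: [-3.124, -0.031, -0.068]
contact_force: [-1.1, -0.2, 0.6]
opening: 0.329
```

```bash
python3 -c "
from h import *
gp(472,387,300,-.06)"
```

```text
grasp pt [566.   18.4 140.5] axis tilt [0.0321 0.0155] turn -0.008 shift [-113.7 -364.3 -156.7] F [-1.1 -0.2  0.6]
```

Emit:
step_arm:
  commands:
    - [[0, 0, -10], 0, 0]
    - [[0, 0, -35], 0, 0]
    - [[0, 0, -40], 0, 0]
    - [[0, 0, -40], 0, 0]
    - [[0, 0, -25], 0, 0]
    - [[-8, -25, 0], 0, 0]
    - [[-15, -40, 0], 0, 0]
    - [[-15, -45, 0], 0, 0]
    - [[-15, -45, 0], 0, 0]
    - [[-15, -45, 0], 0, 0]
    - [[-15, -45, 0], 0, 0]
    - [[-10, -40, 0], 0, 0]
    - [[-8, -30, 0], 0, 0]
    - [[-5, -20, 0], 0, 0]
    - [[0, 0, 0], 0, 0]
    - [[0, 0, 0], 0, 0]

```text
clock: 15.95
eef_pos: [467.1, 363.2, 455.9]
tcp_rot: [-3.127, -0.025, -0.07]
contact_force: [-0.0, -0.1, -3.1]
opening: 0.33
```

```bash
python3 -c "
from h import *
gp(472,387,133,-.06)"
```

```text
grasp pt [471.2 365.2 300.9] axis tilt [0.0265 0.0132] turn -0.010 shift [ -5.  -19.2 168.2] F [-0.  -0.1 -3.1]
```

Emit:
step_arm:
  commands:
    - [[-3, -10, 0], 0, 0]
    - [[-2, -9, 0], 0, 0]
    - [[0, 0, 35], 0, 0]
    - [[0, 0, 40], 0, 0]
    - [[0, 0, 40], 0, 0]
    - [[0, 0, 30], 0, 0]
    - [[0, 0, 10], 0, 0]
    - [[0, 0, 0], 0, 0]
    - [[0, 0, 0], 0, 0]

```text
clock: 17.08
eef_pos: [470.1, 386.8, 300.4]
tcp_rot: [-3.122, -0.03, -0.074]
contact_force: [-1.1, 1.4, -3.7]
opening: 0.33
```

```bash
python3 -c "
from h import *
gp(472,387,133,-.06)"
```

```text
grasp pt [475.  389.5 145.5] axis tilt [0.0316 0.0173] turn -0.014 shift [-3.1  3.  12.4] F [-1.1  1.4 -3.7]
```

Emit:
step_arm:
  commands:
    - [[0, 0, 6], 0, 0]
    - [[0, 0, 3], 0, 0]
    - [[0, 0, 1.5], 0, 0]
    - [[0, 0, 1], 0, 0]
    - [[0, 0, 0], 0, 0]
    - [[0, 0, 0], 0, 0]

```text
clock: 17.82
eef_pos: [471.1, 387.5, 291.0]
tcp_rot: [-3.119, -0.033, -0.074]
contact_force: [-0.1, -0.2, -3.2]
opening: 0.329
```

Emit:
step_arm:
  commands:
    - [[0, 0, 2], 0, 0]
    - [[0, 0, 1.5], 0, 0]
    - [[0, 0, 1], 0, 0]
    - [[0, 0, 0], 0, 0]

```text
clock: 18.32
eef_pos: [471.8, 388.0, 287.6]
tcp_rot: [-3.118, -0.035, -0.074]
contact_force: [-0.5, 0.1, -3.1]
opening: 0.332
```

Emit:
step_arm:
  commands:
    - [[0, 0, 1], 0, 0]
    - [[0, 0, 1], 0, 0]
    - [[0, 0, 0], 0, 0]

```text
clock: 18.7
eef_pos: [472.3, 388.3, 287.6]
tcp_rot: [-3.117, -0.036, -0.074]
contact_force: [-1.4, -1.3, -0.9]
opening: 0.33
```

Emit:
step_arm:
  commands:
    - [[0, 0, 0], 0, 1]
    - [[0, 0, 0], 0, 1]
    - [[0, 0, 0], 0, 1]
    - [[0, 0, 0], 0, 1]
    - [[0, 0, 0], 0, 1]
    - [[0, 0, -50], 0, 1]
    - [[0, 0, -60], 0, 1]
    - [[0, 0, -30], 0, 1]
    - [[20, 55, 0], 0, 1]
    - [[20, 55, 0], 0, 1]
    - [[20, 55, 0], 0, 1]
    - [[20, 55, 0], 0, 1]
    - [[20, 55, 0], 0, 1]
    - [[20, 55, 0], 0, 1]
    - [[10, 50, 0], 0, 1]
    - [[0, 30, 0], 0, 1]
    - [[0, 0, 0], 0, 1]
    - [[0, 0, 0], 0, 1]

```text
clock: 20.95
eef_pos: [570.1, -44.9, 427.0]
tcp_rot: [-3.114, -0.043, -0.072]
contact_force: [0.1, 0.4, 0.5]
opening: 0.999
```

```bash
python3 -c "
from h import *
gp(612,-64,200,-.056)
c=camera_model('wrist'); cv2.imwrite('pics/w3.png',grab_frame('wrist'));print(proj(c,(612,-64,142)))"
```

```text
grasp pt [577.  -41.1 272.2] axis tilt [0.0447 0.0246] turn -0.016 shift [33.4 22.4 73.1] F [0.1 0.4 0.5]
[349.27434787 197.36269938]
```

View pics/w3.png

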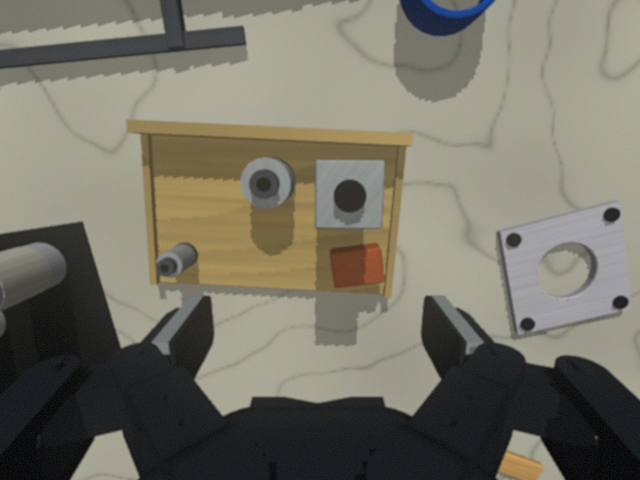

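Emit:
step_arm:
  commands:
    - [[15, 10, 0], -0.008, 1]
    - [[14, 9, 0], -0.008, 1]
    - [[0, 0, 0], 0, 1]

```text
clock: 21.38
eef_pos: [600.4, -64.8, 428.0]
tcp_rot: [-3.115, -0.044, -0.051]
contact_force: [0.7, 0.5, -0.8]
opening: 1.001
```

Emit:
step_arm:
  commands:
    - [[0, 0, 60], 0, 1]
    - [[0, 0, 60], 0, 1]
    - [[0, 0, 0], 0, 1]

```text
clock: 21.75
eef_pos: [607.4, -61.7, 306.9]
tcp_rot: [-3.115, -0.047, -0.051]
contact_force: [0.0, 0.0, 0.5]
opening: 0.998
```

```bash
python3 -c "
from h import *
gp(612,-64,110,-.056)"
```

```text
grasp pt [614.9 -57.8 152.1] axis tilt [0.0485 0.0245] turn 0.005 shift [-4.6  7.4 41.8] F [0.  0.  0.5]
```

Emit:
step_arm:
  commands:
    - [[-4, 6, 0], 0, 1]
    - [[0, 0, 0], 0, 1]
    - [[0, 0, 38], 0, 1]
    - [[0, 0, 0], 0, 1]

```text
clock: 22.25
eef_pos: [607.7, -67.6, 276.9]
tcp_rot: [-3.115, -0.059, -0.052]
contact_force: [-0.5, 0.3, 0.5]
opening: 0.999
```

```bash
python3 -c "
from h import *
gp(612,-64,110,-.056)"
```

```text
grasp pt [617.  -64.  122.2] axis tilt [0.0598 0.0232] turn 0.004 shift [-5.7  0.6 11.9] F [-0.5  0.3  0.5]
```

Emit:
step_arm:
  commands:
    - [[0, 0, -38], 0, 1]
    - [[0, 0, 0], 0, 1]

```text
clock: 22.5
eef_pos: [606.7, -68.8, 320.6]
tcp_rot: [-3.116, -0.064, -0.052]
contact_force: [0.1, 0.7, 0.1]
opening: 1.0
```

Emit:
step_arm:
  commands:
    - [[0, 0, 10], 0, 1]
    - [[0, 0, 10], 0, 1]
    - [[0, 0, 10], 0, 1]
    - [[0, 0, 10], 0, 1]
    - [[0, 0, 0], 0, 1]

```text
clock: 23.12
eef_pos: [609.0, -67.8, 277.9]
tcp_rot: [-3.116, -0.063, -0.052]
contact_force: [0.0, 0.2, 0.8]
opening: 0.999
```

Emit:
step_arm:
  commands:
    - [[-4, 0, 4], 0, 1]
    - [[-3, 0, 4], 0, 1]
    - [[0, 0, 3], 0, 1]
    - [[0, 0, 0], 0, 1]
    - [[0, 0, 0], 0, 0]
    - [[0, 0, 0], 0, 0]
    - [[0, 0, 0], 0, 0]
    - [[0, 0, 0], 0, 0]
    - [[0, 0, 0], 0, 0]
    - [[0, 0, 0], 0, 0]
    - [[0, 0, 0], 0, 0]
    - [[0, 0, 0], 0, 0]

```text
clock: 24.62
eef_pos: [602.9, -67.2, 266.6]
tcp_rot: [-3.116, -0.065, -0.052]
contact_force: [0.5, 0.3, 0.0]
opening: 0.604
```

```bash
python3 -c "
from h import *
gp(419,283,260,-.056)"
```

```text
grasp pt [613.1 -63.8 112. ] axis tilt [0.0659 0.0223] turn 0.004 shift [-201.7 -340.3 -152.7] F [0.5 0.3 0. ]
```

Emit:
step_arm:
  commands:
    - [[0, 0, -10], 0, 0]
    - [[0, 0, -20], 0, 0]
    - [[0, 0, -20], 0, 0]
    - [[0, 0, -20], 0, 0]
    - [[0, 0, -20], 0, 0]
    - [[0, 0, -20], 0, 0]
    - [[0, 0, -20], 0, 0]
    - [[0, 0, -15], 0, 0]
    - [[0, 0, 0], 0, 0]

```text
clock: 25.75
eef_pos: [590.3, -70.2, 415.8]
tcp_rot: [-3.115, -0.056, -0.052]
contact_force: [0.6, 0.4, -4.3]
opening: 0.603
```

Emit:
step_arm:
  commands:
    - [[-10, -20, 0], 0, 0]
    - [[-20, -40, 0], 0, 0]
    - [[-30, -45, 0], 0, 0]
    - [[-30, -45, 0], 0, 0]
    - [[-30, -45, 0], 0, 0]
    - [[-25, -45, 0], 0, 0]
    - [[-20, -40, 0], 0, 0]
    - [[-10, -20, 0], 0, 0]
    - [[-5, -10, 0], 0, 0]
    - [[0, 0, 0], 0, 0]

```text
clock: 27.0
eef_pos: [413.0, 261.9, 406.6]
tcp_rot: [-3.116, -0.042, -0.051]
contact_force: [-0.1, -0.1, -3.3]
opening: 0.605
```

```bash
python3 -c "
from h import *
gp(419,283,104,-.056)"
```

```text
grasp pt [419.7 265.5 251.8] axis tilt [0.0435 0.0231] turn 0.005 shift [ -7.9 -13.7 148. ] F [-0.1 -0.1 -3.3]
```

Emit:
step_arm:
  commands:
    - [[-4, -7, 10], 0, 0]
    - [[-4, -6, 20], 0, 0]
    - [[0, 0, 20], 0, 0]
    - [[0, 0, 20], 0, 0]
    - [[0, 0, 20], 0, 0]
    - [[0, 0, 20], 0, 0]
    - [[0, 0, 18], 0, 0]
    - [[0, 0, 8], 0, 0]
    - [[0, 0, 4], 0, 0]
    - [[0, 0, 0], 0, 0]

```text
clock: 28.25
eef_pos: [413.7, 274.3, 259.2]
tcp_rot: [-3.118, -0.041, -0.063]
contact_force: [1.4, 0.3, -4.7]
opening: 0.601
```

```bash
python3 -c "
from h import *
gp(419,283,104,-.056)"
```

```text
grasp pt [420.3 277.6 104.4] axis tilt [0.0426 0.0209] turn -0.007 shift [-1.7 -5.3  0.4] F [ 1.4  0.3 -4.7]
```

Emit:
step_arm:
  commands:
    - [[0, 0, 1.5], 0, 0]
    - [[0, 0, 1], 0, 0]
    - [[0, 0, 0], 0, 0]

```text
clock: 28.62
eef_pos: [414.4, 274.4, 259.5]
tcp_rot: [-3.117, -0.043, -0.063]
contact_force: [0.3, 0.8, -3.3]
opening: 0.604
```

Emit:
step_arm:
  commands:
    - [[0, 0, 3], 0, 0]
    - [[0, 0, 2], 0, 0]
    - [[0, 0, 0], 0, 0]

```text
clock: 29.0
eef_pos: [415.4, 274.8, 259.5]
tcp_rot: [-3.116, -0.045, -0.064]
contact_force: [-0.8, 0.6, -5.0]
opening: 0.603
```

```bash
python3 -c "
from h import *
s=cv2.resize(grab_frame('scene')[180:430,340:600],None,fx=2,fy=2)
cv2.imwrite('pics/s4.png',s)
print(sense()['qpos'],sense()['contact_force'],sense()['eef_pos'])"
```

```text
[ 0.58371702  0.34650488  2.03935427 -0.01032983  0.70367793  2.2254473 ] [ 1.32269629  0.33902491 -1.75297019] [415.48388917 274.86620166 259.41188044]
```

View pics/s4.png

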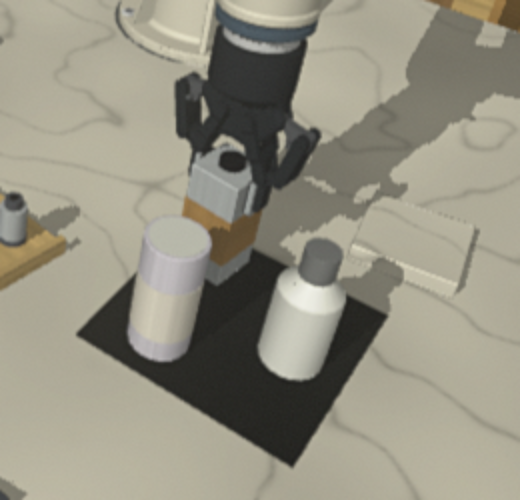

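The crop shows the can and the bottle upright on the mat, and the tin in the gripper down at its spot on the mat. I'll release it.

Emit:
step_arm:
  commands:
    - [[0, 0, 1], 0, 0]
    - [[0, 0, 0], 0, 1]
    - [[0, 0, 0], 0, 1]
    - [[0, 0, 0], 0, 1]
    - [[0, 0, 0], 0, 1]
    - [[0, 0, 0], 0, 1]

```text
clock: 29.8
eef_pos: [416.3, 275.4, 258.5]
tcp_rot: [-3.114, -0.047, -0.064]
contact_force: [0.0, -0.1, -0.2]
opening: 0.998
```

Emit:
step_arm:
  commands:
    - [[0, 0, -10], 0, 1]
    - [[0, 0, -20], 0, 1]
    - [[0, 0, -20], 0, 1]
    - [[0, 0, -20], 0, 1]
    - [[0, 0, -20], 0, 1]
    - [[0, 0, -20], 0, 1]
    - [[0, 0, -20], 0, 1]
    - [[0, 0, -20], 0, 1]
    - [[0, 0, 0], 0, 1]

```text
clock: 30.92
eef_pos: [408.1, 271.2, 418.3]
tcp_rot: [-3.112, -0.05, -0.064]
contact_force: [0.7, 0.8, 0.2]
opening: 1.002
```

```bash
python3 -c "
from h import *
gp(621,12,150,-.056)"
```

```text
grasp pt [416.1 275.3 263.5] axis tilt [0.0516 0.0261] turn -0.008 shift [215.4 253.2 117. ] F [0.7 0.8 0.2]
```

Emit:
step_arm:
  commands:
    - [[11, 13, 0], 0, 1]
    - [[11, 13, 0], 0, 1]
    - [[11, 13, 0], 0, 1]
    - [[11, 13, 0], 0, 1]
    - [[11, 13, 0], 0, 1]
    - [[11, 13, 0], 0, 1]
    - [[11, 13, 0], 0, 1]
    - [[11, 13, 0], 0, 1]
    - [[11, 13, 0], 0, 1]
    - [[11, 13, 0], 0, 1]
    - [[11, 13, 0], 0, 1]
    - [[11, 13, 0], 0, 1]
    - [[11, 13, 0], 0, 1]
    - [[11, 13, 0], 0, 1]
    - [[11, 13, 0], 0, 1]
    - [[11, 13, 0], 0, 1]
    - [[11, 13, 0], 0, 1]
    - [[11, 13, 0], 0, 1]
    - [[5, 5, 0], 0, 1]
    - [[0, 0, 0], 0, 1]

```text
clock: 33.42
eef_pos: [607.6, 0.1, 415.6]
tcp_rot: [-3.117, -0.043, -0.064]
contact_force: [0.6, -0.6, -0.3]
opening: 1.001
```

```bash
python3 -c "
from h import *
gp(621,12,49,-.056)
c=camera_model('wrist'); im=grab_frame('wrist'); cv2.imwrite('pics/w5.png',im);print(proj(c,(621,12,66)),proj(c,(621,12,56)))"
```

```text
grasp pt [614.6   3.5 260.8] axis tilt [0.0449 0.0219] turn -0.008 shift [ -3.4  -3.6 212.1] F [ 0.6 -0.6 -0.3]
[312.24383381 223.10220867] [312.63785484 221.28194127]
```

View pics/w5.png

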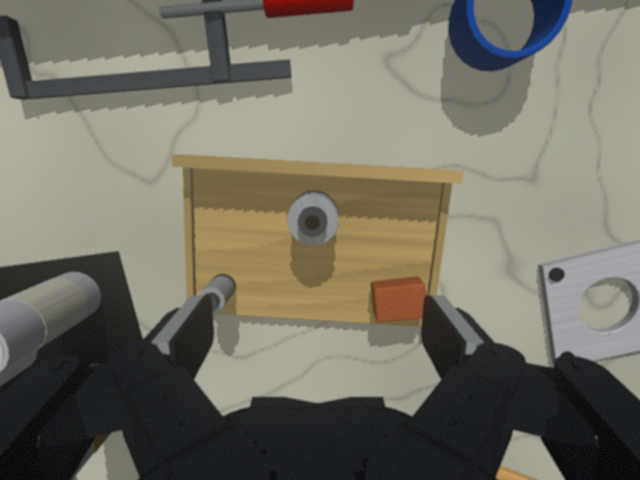

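The wrist view shows the wide hub at (313,222), against a prediction of (312,223). I'll descend onto it.

Emit:
step_arm:
  commands:
    - [[-2, -2, 10], 0, 1]
    - [[-1, -1, 20], 0, 1]
    - [[0, 0, 20], 0, 1]
    - [[0, 0, 20], 0, 1]
    - [[0, 0, 20], 0, 1]
    - [[0, 0, 20], 0, 1]
    - [[0, 0, 20], 0, 1]
    - [[0, 0, 20], 0, 1]
    - [[0, 0, 15], 0, 1]
    - [[0, 0, 10], 0, 1]
    - [[0, 0, 0], 0, 1]

```text
clock: 34.85
eef_pos: [607.3, 13.8, 230.8]
tcp_rot: [-3.116, -0.039, -0.057]
contact_force: [1.0, 0.1, -0.6]
opening: 0.997
```

```bash
python3 -c "
from h import *
gp(621,12,49,-.056)"
```

```text
grasp pt [613.5  17.4  75.9] axis tilt [0.0401 0.0233] turn -0.001 shift [ 6.8  5.7 27.1] F [ 1.   0.1 -0.6]
```

Emit:
step_arm:
  commands:
    - [[3, 3, 7], 0, 1]
    - [[3, 2, 7], 0, 1]
    - [[0, 0, 6], 0, 1]
    - [[0, 0, 4], 0, 1]
    - [[0, 0, 2], 0, 1]
    - [[0, 0, 0], 0, 1]

```text
clock: 35.6
eef_pos: [615.3, 8.6, 204.6]
tcp_rot: [-3.116, -0.041, -0.057]
contact_force: [-0.7, -0.4, 0.6]
opening: 1.001
```

```bash
python3 -c "
from h import *
gp(621,12,49,-.056)"
```

```text
grasp pt [621.9  12.2  49.8] axis tilt [0.0428 0.0233] turn -0.001 shift [-1.   0.3  0.7] F [-0.7 -0.4  0.6]
```

Emit:
step_arm:
  commands:
    - [[0, 0, 0], 0, 0]
    - [[0, 0, 0], 0, 0]
    - [[0, 0, 0], 0, 0]
    - [[0, 0, 0], 0, 0]
    - [[0, 0, 0], 0, 0]
    - [[0, 0, 0], 0, 0]
    - [[0, 0, 0], 0, 0]
    - [[0, 0, 0], 0, 0]
  force: 60

```text
clock: 36.6
eef_pos: [615.4, 8.7, 205.4]
tcp_rot: [-3.116, -0.042, -0.057]
contact_force: [-0.4, 0.1, 1.7]
opening: 0.553
```

Emit:
step_arm:
  commands:
    - [[0, 0, -10], 0, 0]
    - [[0, 0, -20], 0, 0]
    - [[0, 0, -20], 0, 0]
    - [[0, 0, -20], 0, 0]
    - [[0, 0, -20], 0, 0]
    - [[0, 0, -10], 0, 0]
    - [[0, 0, 0], 0, 0]

```text
clock: 37.48
eef_pos: [610.2, 6.1, 313.8]
tcp_rot: [-3.116, -0.044, -0.057]
contact_force: [-0.3, 0.2, -3.7]
opening: 0.552
```

```bash
python3 -c "
from h import *
gp(497,-316,150,-.056)"
```

```text
grasp pt [617.2   9.7 159. ] axis tilt [0.045  0.0232] turn -0.001 shift [-101.6  332.1   -4. ] F [-0.3  0.2 -3.7]
```

Emit:
step_arm:
  commands:
    - [[-5, 17, 0], 0, 0]
    - [[-5, 17, 0], 0, 0]
    - [[-5, 17, 0], 0, 0]
    - [[-5, 17, 0], 0, 0]
    - [[-5, 17, 0], 0, 0]
    - [[-5, 17, 0], 0, 0]
    - [[-5, 17, 0], 0, 0]
    - [[-5, 17, 0], 0, 0]
    - [[-5, 17, 0], 0, 0]
    - [[-5, 17, 0], 0, 0]
    - [[-5, 17, 0], 0, 0]
    - [[-5, 17, 0], 0, 0]
    - [[-5, 17, 0], 0, 0]
    - [[-5, 17, 0], 0, 0]
    - [[-5, 17, 0], 0, 0]
    - [[-5, 17, 0], 0, 0]
    - [[-5, 17, 0], 0, 0]
    - [[-5, 17, 0], 0, 0]
    - [[-5, 15, 0], 0, 0]
    - [[0, 0, 0], 0, 0]

```text
clock: 39.98
eef_pos: [487.9, -332.4, 298.7]
tcp_rot: [-3.116, -0.04, -0.059]
contact_force: [-0.6, 0.3, -3.4]
opening: 0.555
```

```bash
python3 -c "
from h import *
gp(497,-316,37,-.056)
c=camera_model('wrist'); im=grab_frame('wrist'); cv2.imwrite('pics/w6.png',im);print(proj(c,(497,-316,10)))
for X in [(535,-252.6,13),(558.6,-355,13),(454.3,-377.3,13),(433.3,-273.5,13)]: print(proj(c,X).round(1))"
```

```text
grasp pt [ 494.4 -328.9  143.9] axis tilt [0.0418 0.0227] turn -0.003 shift [ -2.5 -10.3 107.2] F [-0.6  0.3 -3.4]
[303.92764822 241.65290188]
[214.9 197. ]
[352.3 156. ]
[385.8 291.8]
[256.3 322.2]
```

View pics/w6.png

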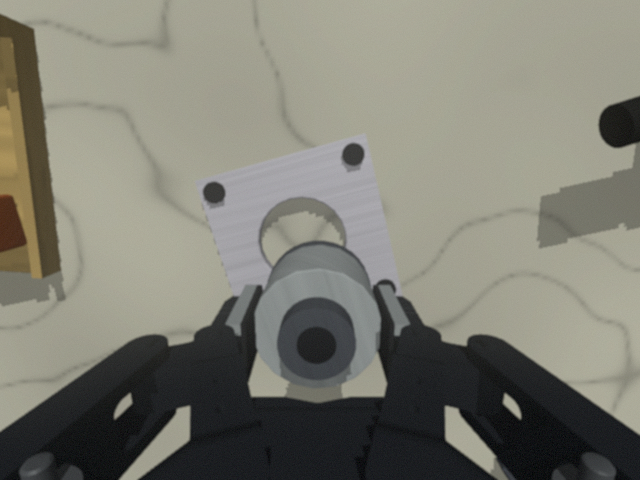

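```bash
python3 -c "
from h import *
c=camera_model('wrist')
print(ray(c,317.5,338,160), ray(c,303,240,10), ray(c,353,153,13),ray(c,214,192,13))
gp(498,-315.5,37,-.056)"
```

```text
[ 497.44305789 -329.43058858  160.        ] [ 498.49030948 -314.77077317   10.        ] [ 560.81769636 -354.9116562    13.        ] [ 538.87183291 -251.76737646   13.        ]
grasp pt [ 494.5 -328.3  143.9] axis tilt [0.0418 0.023 ] turn -0.003 shift [ -1.6 -10.3 107.2] F [-0.3  1.1 -2.2]
```

Emit:
step_arm:
  commands:
    - [[-2, -6, 10], 0, 0]
    - [[-1, -5, 15], 0, 0]
    - [[0, 0, 15], 0, 0]
    - [[0, 0, 15], 0, 0]
    - [[0, 0, 10], 0, 0]
    - [[0, 0, 6], 0, 0]
    - [[0, 0, 0], 0, 0]

```text
clock: 40.9
eef_pos: [489.0, -316.1, 221.5]
tcp_rot: [-3.114, -0.038, -0.057]
contact_force: [-0.5, 0.5, -4.0]
opening: 0.557
```

```bash
python3 -c "
from h import *
gp(496.5,-315,38,-.056)"
```

```text
grasp pt [ 495.1 -312.3   66.7] axis tilt [0.0397 0.0249] turn -0.001 shift [ 0.4  3.4 28.6] F [-0.5  0.5 -4. ]
```

Emit:
step_arm:
  commands:
    - [[1, 3, 3], 0, 0]
    - [[0, 0, 4], 0, 0]
    - [[0, 0, 3], 0, 0]
    - [[0, 0, 0], 0, 0]

```text
clock: 41.4
eef_pos: [490.7, -319.7, 211.9]
tcp_rot: [-3.116, -0.04, -0.057]
contact_force: [-0.3, -0.1, -3.5]
opening: 0.551
```

```bash
python3 -c "
from h import *
gp(496.5,-315,38,-.056)
c=camera_model('wrist'); im=grab_frame('wrist'); cv2.imwrite('pics/w7.png',im[90:420,120:520])"
```

```text
grasp pt [ 497.2 -316.1   57.1] axis tilt [0.0416 0.0237] turn -0.001 shift [-1.5 -0.5 19.1] F [-0.3 -0.1 -3.5]
```

View pics/w7.png

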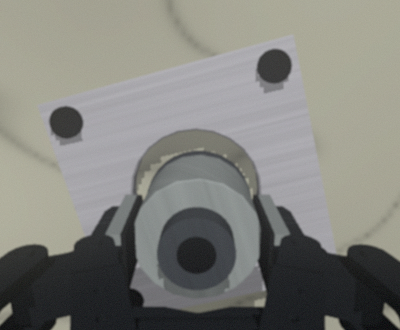

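```bash
python3 -c "
from h import *
c=camera_model('wrist')
print('bit far edge',ray(c,317,240,19.3),'hole far rim',ray(c,316,219,10),'hole L/R',ray(c,253,277,10),ray(c,379,277,10))"
```

```text
bit far edge [ 522.59062237 -316.93100366   19.3       ] hole far rim [ 531.31884854 -316.67687263   10.        ] hole L/R [ 502.20193788 -281.81074054   10.        ] [ 499.08204652 -347.73382859   10.        ]
```

The bit and the hole line up within about 2 mm: bit at (497.6,-316.9), hole at about (497.8,-315). I'll lower it.

Emit:
step_arm:
  commands:
    - [[-0.5, -1, 6], 0, 0]
    - [[0, 0, 5], 0, 0]
    - [[0, 0, 4], 0, 0]
    - [[0, 0, 2], 0, 0]
    - [[0, 0, 0], 0, 0]
    - [[0, 0, 0], 0, 0]

```text
clock: 42.2
eef_pos: [491.1, -318.1, 193.9]
tcp_rot: [-3.116, -0.04, -0.057]
contact_force: [-0.2, -0.0, -3.0]
opening: 0.555
```

```bash
python3 -c "
from h import *
gp(497,-315,38,-.056)"
```

```text
grasp pt [ 497.6 -314.5   39.1] axis tilt [0.0417 0.0236] turn -0.001 shift [-0.6  0.6  1. ] F [-0.2 -0.  -3. ]
```

Emit:
step_arm:
  commands:
    - [[0, 0, 1], 0, 0]
    - [[0, 0, 1], 0, 0]
    - [[0, 0, 0], 0, 0]

```text
clock: 42.58
eef_pos: [491.3, -318.3, 193.8]
tcp_rot: [-3.116, -0.041, -0.057]
contact_force: [-0.1, 0.2, -3.0]
opening: 0.551
```

Emit:
step_arm:
  commands:
    - [[0, 0, 2], 0, 0]
    - [[0, 0, 1], 0, 0]
    - [[0, 0, 0], 0, 1]
    - [[0, 0, 0], 0, 1]
    - [[0, 0, 0], 0, 1]
    - [[0, 0, 0], 0, 1]
    - [[0, 0, 0], 0, 1]

```text
clock: 43.45
eef_pos: [492.1, -318.7, 193.6]
tcp_rot: [-3.117, -0.043, -0.057]
contact_force: [0.0, -0.4, -0.7]
opening: 1.0
```

Emit:
step_arm:
  commands:
    - [[0, 0, -10], 0, 1]
    - [[0, 0, -20], 0, 1]
    - [[0, 0, -20], 0, 1]
    - [[0, 0, -20], 0, 1]
    - [[0, 0, -20], 0, 1]
    - [[0, 0, -20], 0, 1]
    - [[0, 0, -20], 0, 1]
    - [[0, 0, -20], 0, 1]
    - [[0, 0, -20], 0, 1]
    - [[0, 0, -20], 0, 1]
    - [[0, 0, -20], 0, 1]
    - [[0, 0, -20], 0, 1]
    - [[0, 0, 0], 0, 1]

```text
clock: 45.08
eef_pos: [480.0, -323.2, 438.9]
tcp_rot: [-3.12, -0.047, -0.057]
contact_force: [-0.1, 0.7, 0.1]
opening: 1.0
```

```bash
python3 -c "
from h import *
gp(420.3,277.6,104,-.064)
a=grab_frame('wrist'); b=grab_frame('top'); ct=camera_model('top')
cv2.imwrite('pics/w8.png',np.hstack([a[80:480,140:540],cv2.resize(b[195:305,105:215],(400,400),interpolation=cv2.INTER_CUBIC)]))"
```

```text
grasp pt [ 487.6 -320.4  284.1] axis tilt [0.0485 0.0186] turn 0.007 shift [-109.5 -589.3  187.7] F [-0.1  0.7  0.1]
```

View pics/w8.png

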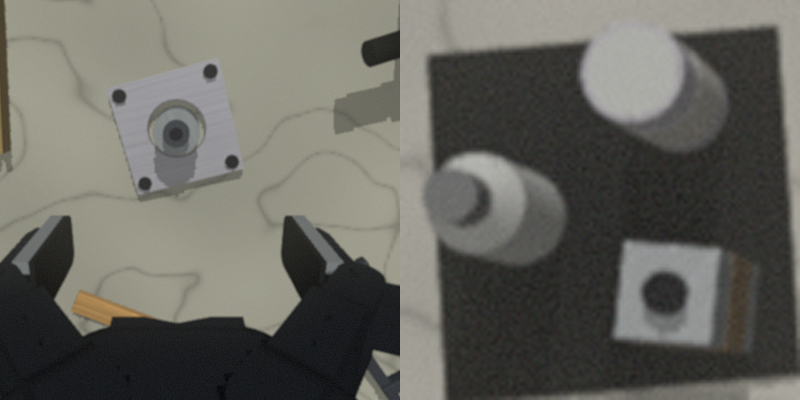

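The left half shows the bit standing in the hole, hub centred near (175,132). The right half shows the can, bottle and tin all standing on the mat. Now I'll put the containers back, tin first.

Emit:
step_arm:
  commands:
    - [[-3, -20, 0], 0, 1]
    - [[-7, -36, 0], 0, 1]
    - [[-7, -36, 0], 0, 1]
    - [[-7, -36, 0], 0, 1]
    - [[-7, -36, 0], 0, 1]
    - [[-7, -36, 0], 0, 1]
    - [[-7, -36, 0], 0, 1]
    - [[-7, -36, 0], 0, 1]
    - [[-7, -36, 0], 0, 1]
    - [[-7, -36, 0], 0, 1]
    - [[-7, -36, 0], 0, 1]
    - [[-7, -36, 0], 0, 1]
    - [[-7, -36, 0], 0, 1]
    - [[-7, -36, 0], 0, 1]
    - [[-7, -36, 0], 0, 1]
    - [[-6, -36, 0], 0, 1]
    - [[-2, -20, 0], 0, 1]
    - [[0, -10, 0], 0, 1]
    - [[0, 0, 0], 0, 1]

```text
clock: 47.55
eef_pos: [383.7, 300.6, 432.6]
tcp_rot: [-3.117, -0.017, -0.052]
contact_force: [-0.2, -0.7, -0.1]
opening: 1.001
```

```bash
python3 -c "
from h import *
gp(423.8,279.2,104,-.064)
c=camera_model('wrist'); im=grab_frame('wrist'); cv2.imwrite('pics/w9.png',im); print(proj(c,(423.8,279.2,134)))"
```

```text
grasp pt [386.5 304.2 277.7] axis tilt [0.018  0.0235] turn 0.012 shift [ 35.7  27.3 173.7] F [-0.2 -0.7 -0.1]
[351.27617305 188.06928808]
```

Tilt is down to 0.02. I'll align, then descend gently.

Emit:
step_arm:
  commands:
    - [[9, 7, 0], 0.012, 1]
    - [[10, 8, 0], 0, 1]
    - [[9, 7, 0], 0, 1]
    - [[5, 3, 0], 0, 1]
    - [[0, 0, 0], 0, 1]
    - [[0, 0, 15], 0, 1]
    - [[0, 0, 20], 0, 1]
    - [[0, 0, 20], 0, 1]
    - [[0, 0, 20], 0, 1]
    - [[0, 0, 15], 0, 1]
    - [[0, 0, 0], 0, 1]

```text
clock: 48.98
eef_pos: [417.8, 271.0, 335.7]
tcp_rot: [-3.119, -0.014, -0.068]
contact_force: [-0.6, 0.6, -0.4]
opening: 0.997
```

```bash
python3 -c "
from h import *
gp(423.8,279.2,104,-.064)"
```

```text
grasp pt [420.2 274.4 180.8] axis tilt [0.0155 0.0216] turn -0.004 shift [ 2.2 -3.3 76.9] F [-0.6  0.6 -0.4]
```

Emit:
step_arm:
  commands:
    - [[1, -2, 10], 0, 1]
    - [[1, -1, 18], 0, 1]
    - [[0, 0, 18], 0, 1]
    - [[0, 0, 14], 0, 1]
    - [[0, 0, 8], 0, 1]
    - [[0, 0, 3], 0, 1]
    - [[0, 0, 0], 0, 1]

```text
clock: 49.85
eef_pos: [422.8, 277.1, 263.8]
tcp_rot: [-3.115, -0.019, -0.068]
contact_force: [0.3, -0.4, -0.1]
opening: 0.999
```

```bash
python3 -c "
from h import *
gp(423.8,279.2,104,-.064)"
```

```text
grasp pt [426.  280.9 108.9] axis tilt [0.0203 0.0248] turn -0.004 shift [-2.2  2.   4.8] F [ 0.3 -0.4 -0.1]
```

Emit:
step_arm:
  commands:
    - [[-2, 2, 4], 0, 1]
    - [[0, 0, 0], 0, 1]
    - [[0, 0, 0], 0, 0]
    - [[0, 0, 0], 0, 0]
    - [[0, 0, 0], 0, 0]
    - [[0, 0, 0], 0, 0]
    - [[0, 0, 0], 0, 0]
    - [[0, 0, 0], 0, 0]
    - [[0, 0, 0], 0, 0]
  force: 50

```text
clock: 50.98
eef_pos: [421.0, 275.3, 260.9]
tcp_rot: [-3.115, -0.02, -0.068]
contact_force: [-0.7, -0.8, 1.1]
opening: 0.603
```

Emit:
step_arm:
  commands:
    - [[0, 0, -10], 0, 0]
    - [[0, 0, -20], 0, 0]
    - [[0, 0, -20], 0, 0]
    - [[0, 0, -20], 0, 0]
    - [[0, 0, -20], 0, 0]
    - [[0, 0, -20], 0, 0]
    - [[0, 0, -20], 0, 0]
    - [[0, 0, -20], 0, 0]
    - [[0, 0, -15], 0, 0]
    - [[0, 0, 0], 0, 0]

```text
clock: 52.22
eef_pos: [415.2, 269.8, 432.2]
tcp_rot: [-3.117, -0.016, -0.068]
contact_force: [0.8, 0.1, -4.9]
opening: 0.604
```

```bash
python3 -c "
from h import *
gp(613,-64,250,-.052)"
```

```text
grasp pt [417.9 273.5 277.3] axis tilt [0.0174 0.0236] turn -0.016 shift [217.2 324.1  22.7] F [ 0.8  0.1 -4.9]
```

Emit:
step_arm:
  commands:
    - [[5, 8, 0], 0, 0]
    - [[11, 17, 0], -0.008, 0]
    - [[11, 17, 0], -0.008, 0]
    - [[11, 17, 0], 0, 0]
    - [[11, 17, 0], 0, 0]
    - [[11, 17, 0], 0, 0]
    - [[11, 17, 0], 0, 0]
    - [[11, 17, 0], 0, 0]
    - [[11, 17, 0], 0, 0]
    - [[11, 17, 0], 0, 0]
    - [[11, 17, 0], 0, 0]
    - [[11, 17, 0], 0, 0]
    - [[11, 17, 0], 0, 0]
    - [[11, 17, 0], 0, 0]
    - [[11, 17, 0], 0, 0]
    - [[11, 17, 0], 0, 0]
    - [[11, 17, 0], 0, 0]
    - [[11, 17, 0], 0, 0]
    - [[11, 17, 0], 0, 0]
    - [[0, 0, 0], 0, 0]

```text
clock: 54.72
eef_pos: [608.9, -77.2, 413.6]
tcp_rot: [-3.126, 0.003, -0.051]
contact_force: [-0.2, -0.9, -4.9]
opening: 0.603
```

```bash
python3 -c "
from h import *
gp(613,-64,114.5,-.052)"
```

```text
grasp pt [608.6 -74.7 258.6] axis tilt [-0.0017  0.0158] turn 0.001 shift [  4.2  -8.7 144.2] F [-0.2 -0.9 -4.9]
```

Emit:
step_arm:
  commands:
    - [[3, -4, 10], 0, 0]
    - [[2, -4, 20], 0, 0]
    - [[0, 0, 20], 0, 0]
    - [[0, 0, 20], 0, 0]
    - [[0, 0, 20], 0, 0]
    - [[0, 0, 15], 0, 0]
    - [[0, 0, 10], 0, 0]
    - [[0, 0, 5], 0, 0]
    - [[0, 0, 0], 0, 0]

```text
clock: 55.85
eef_pos: [613.8, -62.6, 286.9]
tcp_rot: [-3.124, 0.004, -0.048]
contact_force: [-0.6, -0.5, -3.7]
opening: 0.608
```

```bash
python3 -c "
from h import *
gp(615,-64,114.5,-.052)"
```

```text
grasp pt [613.2 -59.8 131.9] axis tilt [-0.0035  0.0179] turn 0.004 shift [ 2.1  4.4 17.3] F [-0.6 -0.5 -3.7]
```

Emit:
step_arm:
  commands:
    - [[2, 4, 4], 0, 0]
    - [[0, 0, 6], 0, 0]
    - [[0, 0, 3], 0, 0]
    - [[0, 0, 2], 0, 0]
    - [[0, 0, 0], 0, 0]
    - [[0, 0, 0], 0, 0]

```text
clock: 56.6
eef_pos: [616.3, -67.0, 272.3]
tcp_rot: [-3.124, 0.002, -0.048]
contact_force: [0.2, -0.1, -4.1]
opening: 0.604
```

```bash
python3 -c "
from h import *
gp(615,-64,114.5,-.052)"
```

```text
grasp pt [616.2 -64.2 117.3] axis tilt [-0.0009  0.0176] turn 0.004 shift [-1.2 -0.1  2.8] F [ 0.2 -0.1 -4.1]
```

Emit:
step_arm:
  commands:
    - [[-1, 0, 2], 0, 0]
    - [[0, 0, 2], 0, 0]
    - [[0, 0, 1], 0, 0]
    - [[0, 0, 0], 0, 0]

```text
clock: 57.1
eef_pos: [615.6, -66.9, 269.7]
tcp_rot: [-3.124, -0.0, -0.048]
contact_force: [-0.3, -0.1, -4.2]
opening: 0.602
```

Emit:
step_arm:
  commands:
    - [[0, 0, 2], 0, 0]
    - [[0, 0, 1.5], 0, 0]
    - [[0, 0, 0], 0, 0]

```text
clock: 57.48
eef_pos: [616.3, -67.0, 269.6]
tcp_rot: [-3.124, -0.003, -0.048]
contact_force: [-0.5, 1.1, -4.0]
opening: 0.605
```

Emit:
step_arm:
  commands:
    - [[0, 0, 1], 0, 0]
    - [[0, 0, 0], 0, 1]
    - [[0, 0, 0], 0, 1]
    - [[0, 0, 0], 0, 1]
    - [[0, 0, 0], 0, 1]
    - [[0, 0, 0], 0, 1]
    - [[0, 0, -10], 0, 1]
    - [[0, 0, -20], 0, 1]
    - [[0, 0, -20], 0, 1]
    - [[0, 0, -20], 0, 1]
    - [[0, 0, -20], 0, 1]
    - [[0, 0, -20], 0, 1]
    - [[0, 0, -20], 0, 1]
    - [[0, 0, -20], 0, 1]
    - [[0, 0, -15], 0, 1]
    - [[0, 0, 0], 0, 1]

```text
clock: 59.48
eef_pos: [615.6, -70.0, 445.5]
tcp_rot: [-3.125, -0.009, -0.048]
contact_force: [0.5, -0.0, 0.1]
opening: 1.003
```

```bash
python3 -c "
from h import *
# bottle on mat: TCP (472.3,388.3,287.6), rot (-3.117,-.036,-.074)
from scipy.spatial.transform import Rotation as Ro
for p,r in [((472.3,388.3,287.6),(-3.117,-.036,-.074)),((538.4,293.7,258.7),(-3.126,-.015,-.071)),((633.2,84.9,267.7),(-3.133,0,-.066))]: print(np.array(p)+155*Ro.from_euler('xyz',r).as_matrix()[:,2])
gp(478,392,280,-.07)
c=camera_model('wrist'); print(proj(c,(612,-64,142))); cv2.imwrite('pics/w10.png',grab_frame('wrist'))
t=grab_frame('top');cv2.imwrite('pics/top10.png',t)
"
```

```text
[478.14363666 391.6887166  132.74726831]
[540.89021949 295.94576437 103.73627731]
[633.28783796  86.22894521 112.70572208]
grasp pt [617.1 -67.4 290.5] axis tilt [0.0095 0.0164] turn 0.022 shift [-161.2 -452.    16.7] F [ 0.5 -0.   0.1]
[315.64154187 240.43755965]
```

View pics/w10.png

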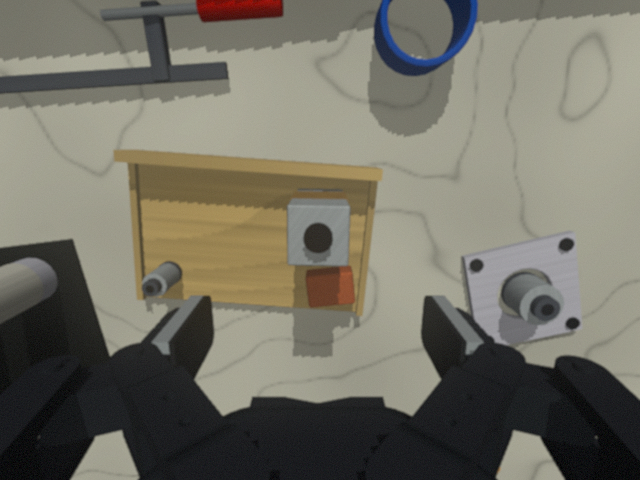

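The tin is back: its cap is at (318,238) against a prediction of (316,240), about 2 mm off. Now the bottle.

Emit:
step_arm:
  commands:
    - [[-7, -20, 0], 0.011, 1]
    - [[-12, -30, 0], 0.011, 1]
    - [[-12, -34, 0], 0, 1]
    - [[-12, -34, 0], 0, 1]
    - [[-12, -34, 0], 0, 1]
    - [[-12, -34, 0], 0, 1]
    - [[-12, -34, 0], 0, 1]
    - [[-12, -34, 0], 0, 1]
    - [[-12, -34, 0], 0, 1]
    - [[-12, -34, 0], 0, 1]
    - [[-12, -34, 0], 0, 1]
    - [[-12, -34, 0], 0, 1]
    - [[-10, -25, 0], 0, 1]
    - [[-5, -15, 0], 0, 1]
    - [[0, 0, 0], 0, 1]

```text
clock: 61.45
eef_pos: [484.4, 382.2, 433.0]
tcp_rot: [-3.135, 0.018, -0.072]
contact_force: [0.4, -0.3, -0.1]
opening: 0.994
```

```bash
python3 -c "
from h import *
gp(478,391.7,133,-.07)"
```

```text
grasp pt [481.7 383.4 278.1] axis tilt [-0.0174  0.0079] turn -0.002 shift [ -1.7  -7.1 145.2] F [ 0.4 -0.3 -0.1]
```

Emit:
step_arm:
  commands:
    - [[-1, -4, 10], 0, 1]
    - [[-1, -3, 20], 0, 1]
    - [[0, 0, 20], 0, 1]
    - [[0, 0, 20], 0, 1]
    - [[0, 0, 20], 0, 1]
    - [[0, 0, 15], 0, 1]
    - [[0, 0, 10], 0, 1]
    - [[0, 0, 0], 0, 1]

```text
clock: 62.45
eef_pos: [482.7, 384.5, 310.6]
tcp_rot: [-3.138, 0.019, -0.079]
contact_force: [-0.3, -0.1, 0.0]
opening: 0.999
```

```bash
python3 -c "
from h import *
gp(478,391.7,133,-.07)
c=camera_model('wrist'); cv2.imwrite('pics/w11.png',grab_frame('wrist')); print(proj(c,(478,391.7,134)))"
```

```text
grasp pt [479.8 385.2 155.7] axis tilt [-0.0189  0.005 ] turn -0.009 shift [-1.9 -6.2 22.7] F [-0.3 -0.1  0. ]
[302.5417592  304.43299808]
```

View pics/w11.png

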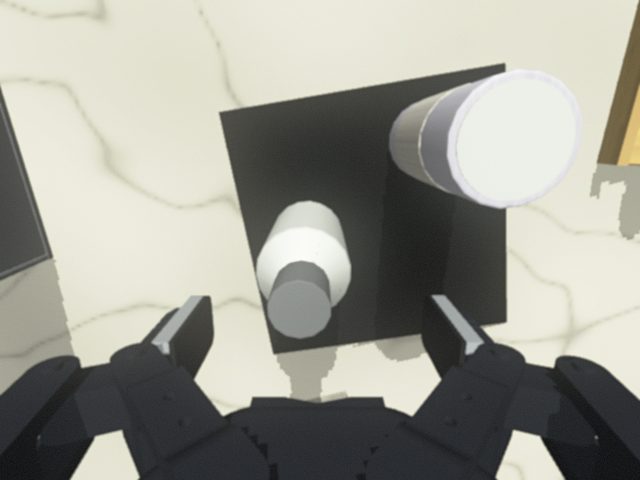

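The cap is at (299,307) against a prediction of (302,304), so about 1.5 mm off. I'll finish the approach and grip.

Emit:
step_arm:
  commands:
    - [[-1, -4, 8], 0, 1]
    - [[-1, -3, 6], 0, 1]
    - [[0, 0, 4], 0, 1]
    - [[0, 0, 2], 0, 1]
    - [[0, 0, 0], 0, 1]

```text
clock: 63.12
eef_pos: [481.3, 393.1, 291.4]
tcp_rot: [-3.136, 0.017, -0.078]
contact_force: [-0.2, -0.3, -0.6]
opening: 1.001
```

```bash
python3 -c "
from h import *
gp(478,391.7,133,-.07)"
```

```text
grasp pt [478.8 394.2 136.5] axis tilt [-0.0161  0.0072] turn -0.008 shift [-0.6  2.6  3.5] F [-0.2 -0.3 -0.6]
```

Emit:
step_arm:
  commands:
    - [[0, 2, 3], 0, 1]
    - [[0, 0, 0], 0, 1]
    - [[0, 0, 0], 0, 0]
    - [[0, 0, 0], 0, 0]
    - [[0, 0, 0], 0, 0]
    - [[0, 0, 0], 0, 0]
    - [[0, 0, 0], 0, 0]
    - [[0, 0, 0], 0, 0]
    - [[0, 0, 0], 0, 0]
    - [[0, 0, 0], 0, 0]
    - [[0, 0, 0], 0, 0]

```text
clock: 64.5
eef_pos: [481.4, 391.0, 289.0]
tcp_rot: [-3.135, 0.016, -0.078]
contact_force: [-0.3, 0.4, 0.8]
opening: 0.325
```

Emit:
step_arm:
  commands:
    - [[0, 0, -10], 0, 0]
    - [[0, 0, -20], 0, 0]
    - [[0, 0, -20], 0, 0]
    - [[0, 0, -20], 0, 0]
    - [[0, 0, -20], 0, 0]
    - [[0, 0, -20], 0, 0]
    - [[0, 0, -20], 0, 0]
    - [[0, 0, -15], 0, 0]
    - [[0, 0, -10], 0, 0]
    - [[0, 0, 0], 0, 0]

```text
clock: 65.75
eef_pos: [482.5, 388.4, 448.9]
tcp_rot: [-3.14, 0.021, -0.079]
contact_force: [-0.2, 0.4, -3.6]
opening: 0.331
```

```bash
python3 -c "
from h import *
gp(566,18.4,290,-.068)"
```

```text
grasp pt [479.3 388.8 293.9] axis tilt [-0.0208  0.0028] turn -0.011 shift [115.6 362.5   1.1] F [-0.2  0.4 -3.6]
```

Emit:
step_arm:
  commands:
    - [[4, 10, 0], -0.01, 0]
    - [[6, 19, 0], 0, 0]
    - [[6, 19, 0], 0, 0]
    - [[6, 19, 0], 0, 0]
    - [[6, 19, 0], 0, 0]
    - [[6, 19, 0], 0, 0]
    - [[6, 19, 0], 0, 0]
    - [[6, 19, 0], 0, 0]
    - [[6, 19, 0], 0, 0]
    - [[6, 19, 0], 0, 0]
    - [[6, 19, 0], 0, 0]
    - [[6, 19, 0], 0, 0]
    - [[6, 19, 0], 0, 0]
    - [[6, 19, 0], 0, 0]
    - [[6, 19, 0], 0, 0]
    - [[6, 19, 0], 0, 0]
    - [[6, 19, 0], 0, 0]
    - [[6, 19, 0], 0, 0]
    - [[5, 15, 0], 0, 0]
    - [[0, 0, 0], 0, 0]

```text
clock: 68.25
eef_pos: [574.8, 6.2, 444.4]
tcp_rot: [3.14, 0.023, -0.07]
contact_force: [0.4, 0.1, -4.4]
opening: 0.331
```

```bash
python3 -c "
from h import *
gp(566,18.4,141,-.068)"
```

```text
grasp pt [571.3   6.2 289.4] axis tilt [-0.0226  0.0001] turn -0.002 shift [ -2.8 -12.  148.5] F [ 0.4  0.1 -4.4]
```

Emit:
step_arm:
  commands:
    - [[-2, -6, 10], 0, 0]
    - [[-1, -6, 20], 0, 0]
    - [[0, 0, 20], 0, 0]
    - [[0, 0, 20], 0, 0]
    - [[0, 0, 20], 0, 0]
    - [[0, 0, 15], 0, 0]
    - [[0, 0, 10], 0, 0]
    - [[0, 0, 5], 0, 0]
    - [[0, 0, 0], 0, 0]

```text
clock: 69.38
eef_pos: [567.9, 25.0, 317.6]
tcp_rot: [-3.141, 0.025, -0.065]
contact_force: [-1.5, -0.2, -3.6]
opening: 0.329
```

```bash
python3 -c "
from h import *
gp(566,18.4,142,-.068)"
```

```text
grasp pt [564.1  25.4 162.7] axis tilt [-0.0244  0.0027] turn 0.003 shift [ 2.9  6.9 20.6] F [-1.5 -0.2 -3.6]
```

Emit:
step_arm:
  commands:
    - [[1, 3, 5], 0, 0]
    - [[1, 3, 6], 0, 0]
    - [[0, 0, 4], 0, 0]
    - [[0, 0, 3], 0, 0]
    - [[0, 0, 0], 0, 0]

```text
clock: 70.0
eef_pos: [569.7, 18.1, 299.6]
tcp_rot: [-3.14, 0.022, -0.066]
contact_force: [0.3, -0.0, -3.2]
opening: 0.328
```

```bash
python3 -c "
from h import *
gp(566,18.4,142,-.068)"
```

```text
grasp pt [566.3  18.5 144.6] axis tilt [-0.0221  0.0027] turn 0.002 shift [-0.2  0.2  2.6] F [ 0.3 -0.  -3.2]
```

Emit:
step_arm:
  commands:
    - [[0, 0, 2], 0, 0]
    - [[0, 0, 2], 0, 0]
    - [[0, 0, 1], 0, 0]
    - [[0, 0, 0], 0, 0]

```text
clock: 70.5
eef_pos: [570.7, 18.4, 297.3]
tcp_rot: [-3.14, 0.018, -0.066]
contact_force: [0.4, -0.2, -4.6]
opening: 0.332
```

Emit:
step_arm:
  commands:
    - [[0, 0, 2], 0, 0]
    - [[0, 0, 1.5], 0, 0]
    - [[0, 0, 0], 0, 0]

```text
clock: 70.88
eef_pos: [572.0, 18.6, 297.3]
tcp_rot: [-3.139, 0.013, -0.065]
contact_force: [0.4, -0.3, -2.9]
opening: 0.331
```

Emit:
step_arm:
  commands:
    - [[-2, 0, 0], 0, 0]
    - [[0, 0, 0], 0, 1]
    - [[0, 0, 0], 0, 1]
    - [[0, 0, 0], 0, 1]
    - [[0, 0, 0], 0, 1]
    - [[0, 0, 0], 0, 1]
    - [[0, 0, -10], 0, 1]
    - [[0, 0, -20], 0, 1]
    - [[0, 0, -20], 0, 1]
    - [[0, 0, -20], 0, 1]
    - [[0, 0, -20], 0, 1]
    - [[0, 0, -20], 0, 1]
    - [[0, 0, -15], 0, 1]
    - [[0, 0, 0], 0, 1]

```text
clock: 72.62
eef_pos: [571.8, 18.4, 430.6]
tcp_rot: [-3.139, 0.01, -0.065]
contact_force: [0.1, 0.4, -0.5]
opening: 0.998
```

```bash
python3 -c "
from h import *
gp(540.9,296,290,-.07)"
```

```text
grasp pt [570.2  18.9 275.6] axis tilt [-0.01    0.0033] turn 0.005 shift [ -47.5 -274.6  -13.2] F [ 0.1  0.4 -0.5]
```

Emit:
step_arm:
  commands:
    - [[-3, -10, 0], 0, 1]
    - [[-4, -19, 0], 0, 1]
    - [[-4, -19, 0], 0, 1]
    - [[-4, -19, 0], 0, 1]
    - [[-4, -19, 0], 0, 1]
    - [[-4, -19, 0], 0, 1]
    - [[-4, -19, 0], 0, 1]
    - [[-4, -19, 0], 0, 1]
    - [[-4, -19, 0], 0, 1]
    - [[-4, -19, 0], 0, 1]
    - [[-4, -19, 0], 0, 1]
    - [[-4, -19, 0], 0, 1]
    - [[-3, -19, 0], 0, 1]
    - [[-2, -19, 0], 0, 1]
    - [[0, -12, 0], 0, 1]
    - [[0, 0, 0], 0, 1]

```text
clock: 74.62
eef_pos: [533.8, 311.3, 429.3]
tcp_rot: [-3.139, 0.014, -0.064]
contact_force: [-0.3, -0.5, -0.1]
opening: 1.0
```

```bash
python3 -c "
from h import *
gp(540.9,296,104,-.07)"
```

```text
grasp pt [531.7 311.8 274.3] axis tilt [-0.0137  0.0035] turn 0.006 shift [ 12.5  15.7 170.1] F [-0.3 -0.5 -0.1]
```

Emit:
step_arm:
  commands:
    - [[6, 8, 5], 0.005, 1]
    - [[6, 7, 10], 0, 1]
    - [[0, 0, 20], 0, 1]
    - [[0, 0, 20], 0, 1]
    - [[0, 0, 20], 0, 1]
    - [[0, 0, 15], 0, 1]
    - [[0, 0, 0], 0, 1]

```text
clock: 75.5
eef_pos: [546.0, 288.2, 333.1]
tcp_rot: [3.141, 0.015, -0.075]
contact_force: [-0.2, 0.9, 1.3]
opening: 0.999
```

```bash
python3 -c "
from h import *
gp(540.9,296,104,-.07)"
```

```text
grasp pt [543.7 288.3 178.1] axis tilt [-0.0153  0.0009] turn -0.005 shift [-2.2 -7.4 74.1] F [-0.2  0.9  1.3]
```

Emit:
step_arm:
  commands:
    - [[-1, -4, 8], 0, 1]
    - [[-1, -3, 16], 0, 1]
    - [[0, 0, 16], 0, 1]
    - [[0, 0, 14], 0, 1]
    - [[0, 0, 9], 0, 1]
    - [[0, 0, 3], 0, 1]
    - [[0, 0, 0], 0, 1]

```text
clock: 76.38
eef_pos: [543.9, 296.1, 263.3]
tcp_rot: [-3.141, 0.014, -0.075]
contact_force: [-0.4, 0.0, 1.2]
opening: 1.004
```

```bash
python3 -c "
from h import *
gp(540.9,296,104,-.07)"
```

```text
grasp pt [541.7 296.3 108.3] axis tilt [-0.0141  0.0015] turn -0.005 shift [-0.7  0.4  4.3] F [-0.4  0.   1.2]
```

Emit:
step_arm:
  commands:
    - [[-1, 0, 3], 0, 1]
    - [[0, 0, 0], 0, 1]
    - [[0, 0, 0], 0, 0]
    - [[0, 0, 0], 0, 0]
    - [[0, 0, 0], 0, 0]
    - [[0, 0, 0], 0, 0]
    - [[0, 0, 0], 0, 0]
    - [[0, 0, 0], 0, 0]
    - [[0, 0, 0], 0, 0]

```text
clock: 77.5
eef_pos: [543.3, 296.5, 261.7]
tcp_rot: [-3.139, 0.012, -0.075]
contact_force: [0.1, 0.3, 0.1]
opening: 0.643
```

Emit:
step_arm:
  commands:
    - [[0, 0, -10], 0, 0]
    - [[0, 0, -20], 0, 0]
    - [[0, 0, -20], 0, 0]
    - [[0, 0, -20], 0, 0]
    - [[0, 0, -20], 0, 0]
    - [[0, 0, -20], 0, 0]
    - [[0, 0, -20], 0, 0]
    - [[0, 0, -15], 0, 0]
    - [[0, 0, 0], 0, 0]

```text
clock: 78.62
eef_pos: [543.7, 294.9, 412.0]
tcp_rot: [3.14, 0.017, -0.075]
contact_force: [0.3, -0.8, -3.7]
opening: 0.641
```

```bash
python3 -c "
from h import *
gp(632.5,87,270,-.066)"
```

```text
grasp pt [541.1 294.8 257. ] axis tilt [-0.0167 -0.0005] turn -0.009 shift [106.4 200.4 -14.4] F [ 0.3 -0.8 -3.7]
```

Emit:
step_arm:
  commands:
    - [[4, 8, 0], -0.009, 0]
    - [[8, 15, 0], 0, 0]
    - [[8, 15, 0], 0, 0]
    - [[8, 15, 0], 0, 0]
    - [[8, 15, 0], 0, 0]
    - [[8, 15, 0], 0, 0]
    - [[8, 15, 0], 0, 0]
    - [[8, 15, 0], 0, 0]
    - [[8, 15, 0], 0, 0]
    - [[8, 15, 0], 0, 0]
    - [[8, 15, 0], 0, 0]
    - [[8, 15, 0], 0, 0]
    - [[8, 15, 0], 0, 0]
    - [[4, 8, 0], 0, 0]
    - [[0, 0, 0], 0, 0]

```text
clock: 80.5
eef_pos: [640.9, 76.0, 407.5]
tcp_rot: [3.137, 0.02, -0.067]
contact_force: [-0.3, 0.1, -3.1]
opening: 0.643
```

```bash
python3 -c "
from h import *
gp(633,87,115,-.066)"
```

```text
grasp pt [637.7  75.6 252.6] axis tilt [-0.0205 -0.0029] turn -0.001 shift [ -2.7 -11.7 137.6] F [-0.3  0.1 -3.1]
```

Emit:
step_arm:
  commands:
    - [[-1, -5, 10], 0, 0]
    - [[-1, -5, 20], 0, 0]
    - [[0, 0, 20], 0, 0]
    - [[0, 0, 20], 0, 0]
    - [[0, 0, 20], 0, 0]
    - [[0, 0, 15], 0, 0]
    - [[0, 0, 8], 0, 0]
    - [[0, 0, 0], 0, 0]

```text
clock: 81.5
eef_pos: [634.8, 92.0, 287.8]
tcp_rot: [3.139, 0.023, -0.062]
contact_force: [-0.5, 0.2, -4.8]
opening: 0.646
```

```bash
python3 -c "
from h import *
gp(633,87,115,-.066)"
```

```text
grasp pt [631.2  91.9 132.9] axis tilt [-0.0228 -0.0012] turn 0.004 shift [ 2.5  4.7 17.8] F [-0.5  0.2 -4.8]
```

Emit:
step_arm:
  commands:
    - [[1, 2, 5], 0, 0]
    - [[1, 2, 5], 0, 0]
    - [[0, 0, 3], 0, 0]
    - [[0, 0, 2], 0, 0]
    - [[0, 0, 0], 0, 0]

```text
clock: 82.12
eef_pos: [637.1, 87.5, 273.7]
tcp_rot: [3.14, 0.02, -0.063]
contact_force: [-0.4, -0.5, -4.9]
opening: 0.645
```

```bash
python3 -c "
from h import *
gp(633,87,115,-.066)"
```

```text
grasp pt [634.1  87.4 118.7] axis tilt [-0.0196 -0.0008] turn 0.003 shift [-1.   0.4  3.7] F [-0.4 -0.5 -4.9]
```

Emit:
step_arm:
  commands:
    - [[-2, 0, 2], 0, 0]
    - [[0, 0, 3], 0, 0]
    - [[0, 0, 1.5], 0, 0]
    - [[0, 0, 0], 0, 0]

```text
clock: 82.62
eef_pos: [635.4, 87.8, 270.1]
tcp_rot: [3.14, 0.017, -0.063]
contact_force: [0.1, 1.0, -4.7]
opening: 0.64
```

Emit:
step_arm:
  commands:
    - [[0, 0, 2], 0, 0]
    - [[0, 0, 1.5], 0, 0]
    - [[0, 0, 0], 0, 0]

```text
clock: 83.0
eef_pos: [636.0, 88.0, 269.8]
tcp_rot: [3.14, 0.014, -0.062]
contact_force: [0.9, -0.6, -3.6]
opening: 0.641
```

Contact: z no longer drops. I'll release, rise and retreat so the top camera's view is clear.

Emit:
step_arm:
  commands:
    - [[0, 0, 1], 0, 0]
    - [[0, 0, 0], 0, 1]
    - [[0, 0, 0], 0, 1]
    - [[0, 0, 0], 0, 1]
    - [[0, 0, 0], 0, 1]
    - [[0, 0, 0], 0, 1]
    - [[0, 0, -10], 0, 1]
    - [[0, 0, -20], 0, 1]
    - [[0, 0, -20], 0, 1]
    - [[0, 0, -20], 0, 1]
    - [[0, 0, -20], 0, 1]
    - [[0, 0, -20], 0, 1]
    - [[0, 0, -20], 0, 1]
    - [[0, 0, -20], 0, 1]
    - [[0, 0, 0], 0, 1]

```text
clock: 84.88
eef_pos: [638.7, 88.1, 436.9]
tcp_rot: [-3.14, 0.002, -0.062]
contact_force: [0.2, -0.2, 0.5]
opening: 0.998
```

Emit:
step_arm:
  commands:
    - [[-15, -20, 0], 0, 1]
    - [[-20, -30, 0], 0, 1]
    - [[-20, -30, 0], 0, 1]
    - [[-20, -30, 0], 0, 1]
    - [[-20, -30, 0], 0, 1]
    - [[-20, -30, 0], 0, 1]
    - [[-20, -30, 0], 0, 1]
    - [[-20, -30, 0], 0, 1]
    - [[-20, -30, 0], 0, 1]
    - [[-20, -30, 0], 0, 1]
    - [[-15, -15, 0], 0, 1]
    - [[0, 0, 0], 0, 1]

```text
clock: 86.38
eef_pos: [428.5, 421.0, 431.1]
tcp_rot: [3.138, 0.015, -0.059]
contact_force: [0.4, 0.8, 0.9]
opening: 0.999
```

```bash
python3 -c "
from h import *
b=grab_frame('top'); cv2.imwrite('pics/top12.png',b); a=cv2.imread('pics/top0.png')
r=lambda i:cv2.resize(i[145:260,235:390],None,fx=2.58,fy=2.58,interpolation=cv2.INTER_CUBIC)
cv2.imwrite('pics/cmp.png',np.vstack([np.hstack([r(a),r(b)]),np.hstack([cv2.resize(b[195:300,415:570],(400,271)),cv2.resize(grab_frame('scene')[180:370,180:460],(400,271))])]))
# per-object template shift start -> now (px; ~0.53 px/mm)
for n,(u,v,h) in dict(can=(276,168,16),bottle=(311,202,16),tin=(353,180,16),slim=(263,218,8),block=(356,229,14)).items():
    t=cv2.resize(a[v-h:v+h,u-h:u+h],None,fx=4,fy=4,interpolation=3); w=cv2.resize(b[v-h-9:v+h+9,u-h-9:u+h+9],None,fx=4,fy=4,interpolation=3)
    m=cv2.minMaxLoc(cv2.matchTemplate(w,t,cv2.TM_CCOEFF_NORMED)); print(n,np.array(m[3])/4-9,m[1])
"
```

```text
can [-1. -1.] 0.974664568901062
bottle [-1. -1.] 0.6874703764915466
tin [1. 0.] 0.9827857613563538
slim [0. 0.] 0.990993320941925
block [0. 0.] 0.9746995568275452
```

View pics/cmp.png

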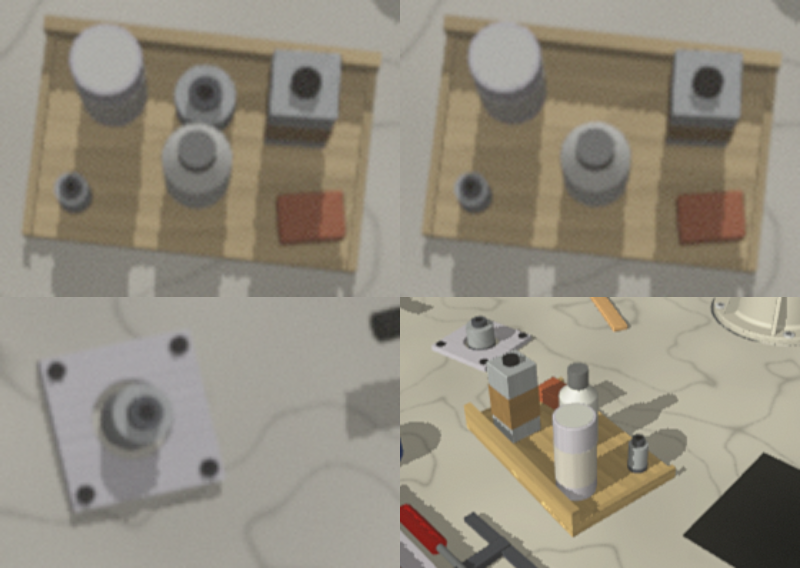

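The comparison shows all three containers upright within about 1 px (2 mm) each way of their starting places. The slim bit and the block have not moved, the bit stands in the hole, and the arm is clear.

```bash
python3 -c "
from rig import *
print(sign_off())"
```

```text
the job is handed in; nothing more can be done
None
```

I moved the can, bottle and tin to the mat and stood the wide bit in the guide's hole. Then I put all three containers back on the tray and handed the job in at about 86 s. `sign_off` gave no verdict.

**Containers:** the last top-camera comparison with the start shows the can, bottle and tin upright within about 1 px (about 2–3 mm) of their starting places. The bottle's image match is weak (0.69), since the bit beside it is gone. Its grip point drifted about 4 mm in x while I set it down, so it is the least certain of the three, though still well inside the 15 mm limit.

**Wide bit:** it lined up within about 2 mm of the hole's centre just before I lowered it. Afterwards it was seen standing in the hole.

**Left alone:** the slim bit and the rubbing block show no shift.

**Checks that disagreed:**
- The top and wrist cameras differed by about 3 mm in x for some points.
- The tool's tilt drifted up to 0.07 rad during the run. I allowed for it by aiming the grasp point, and it was back to about 0.015 rad by the end.
- The force reading hardly changed when things were set down. I judged contact mainly by the height no longer dropping.

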